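# Clear the bench press bed with the brush and set up the next spacer

### The arm

A 6-joint arm with a two-finger parallel gripper is mounted at the origin on the work surface. World frame = base frame: x ahead of the robot, y to its left, z up, the work surface at z = 0. Lengths are in mm, angles in degrees, forces in N, time in s.
With the tool pointing down it reaches from about 300 to 850 mm from the base axis. Payload 4.2 kg.
Tool frame: the origin (TCP) lies midway between the tips of the shut fingers; the grasp point (between the pads) lies 19 mm behind it; z points along the fingers, y is the line along which they close (so a half turn about z gives the same grasp; the last joint's range is limited). The gripper opens to 91 mm and grips with 3 to 60 N. Pads are 32 mm wide; open, the fingers measure 118 mm over their backs; the gripper's body (76 mm by 178 mm) begins 60 mm behind the grasp point.
Start: joints at [-1.146, 18.312, 89.639, -0, 72.044, -1.146], TCP at [575.016, 0, 213.976] pointing down, gripper open.
Joint ranges: [-177.97, 177.97], [-48.28, 115.42], [12.27, 149.76], [-77.06, 257.06], [2.81, 150.46], [-146.56, 146.56]. Speed limits (degrees/s): [147.25, 147.25, 180, 180, 180, 180].

### API

Orientations are given as [roll, pitch, yaw] about the fixed x, y, z axes, in that order (R = Rz(yaw) Ry(pitch) Rx(roll)).
In Python, from workcell import env gives the robot as it stands.
- The arm moves only by the tool send_rows, never from a script. Its argument "steps" is a list that holds one entry, the list of rows, each a list of 5 numbers: the shift along the tool's x, y, z scaled (see below), then the turn about the tool's z scaled (see below), then the opening, from 0 (shut) to 1 (fully open). In form: [[[dx, dy, dz, yaw, fingers], ...]]. A call has 1 to 5 rows; each row shifts and turns the commanded pose from where the row before left it, along the tool's axes as they then stand; what a row does not reach is not made up. The controller multiplies each number of a shift by 0.04 m and each number of a turn by 0.12 rad. A row lasts 1/12 s, in which the tool goes at most 41.7 mm and 7.16 degrees, less where a joint would pass 70% of its speed; a pose out of reach is approached as far as the arm can. A call with a number of a shift or a turn outside -1 to 1 is refused whole. A call with a gripper value outside its range is refused whole. The fingers move at their own pace and stop on an object; "squeeze" is the grip in N (left out, the last holds). Time passes only in rows, so rows that do not move let the fingers close. It gives the time, the measured TCP pose, the force, the opening and the grip force at its end, in the units of the state.
- env.state(): the state, without advancing time (a new reading comes with each control period).
- env.grab_frame(name): name is "scene" or "side" or "wrist"; returns a dict with "pixels" (480x640x3 uint8, red, green, blue), "depth" (480x640 float32, mm along the optical axis (not along the pixel's ray), 0 where there is no reading), "intrinsics" (3x3 intrinsics, pixels), "dist" ([k1, k2, p1, p2, k3] as OpenCV has them; the pictures are not rectified), "cam_to_world" (4x4, takes a point from camera to world coordinates). Camera axes: x right, y down, z forward; pixel columns grow to the right and rows downward; lengths in mm; the calibration is good to about 2 mm. A picture is of the moment at which its call begins.
- env.job_done(): hands the job in; it is judged then, once.
The state is a dict: "time_s": time; "qpos": joint angles; "qvel": joint speeds; "effort": joint torques, N m; "ee_pos": TCP position; "ee_rot": TCP orientation; "force": force on the tool from outside, world axes, zero at the start; "torque": the same for the moment, N m; "gripper_width": finger opening in mm; "gripper_force": force on a finger pad.
Only numpy, scipy, OpenCV 4.12 (cv2) and the standard library are available. Lean on these libraries where they do the work, as an engineer would, in place of code of your own. Each camera call takes 0.05 s, during which the arm holds its last target. There are 200 camera calls.

### The job

Take the wide brush from its leaning stand and use it to sweep all four metal offcuts back across the press bed into the scrap opening under the crosshead, never touching the offcuts with the gripper. Then put the brush back in its stand, leaning as you found it. Finally pick the middle-length one of the three spacer blocks and lay it centred on the small raised pad at the front of the bed, lengthwise along the pad, leaving the other two spacers and the round screw tin beside them where they are.

Things in the scene. Friction and masses are not known exactly. Their poses are not given: they have to be found in the camera images.
- press: Small bench press, fixed. Origin at bench level, below point bed; x points from the front of the bed (robot side) to the back, y left. Steel bed 180 wide (y), from x=-150 to +50 mm, top 40 mm above the bench; behind it a scrap opening with a tray under it, framed at bed height. Two round columns (radius 14) at x=95, y=+-107 carry a crosshead over the opening.
- crosshead (a point): Middle of the underside of the crosshead, 205 mm above the bench (165 above the bed), at the press's x=95; the crosshead is 80 (x) by 250 (y) by 70 mm high, a cylinder on it ends 320 above the bench, a ram nose (radius 14) hangs 15 mm below it. An upright gripper cannot follow the brush to the bed's back edge; one leaned 35 degrees, handle to the front, can.
- bed (a point): Point on the bed's top surface at the press's x=0, y=0; axes as the press. The bed's straight back edge, where the scrap opening begins, is at x=+50 mm from here.
- tray (a point): Centre of the floor of the scrap tray in the opening behind the bed; axes as the press. The opening is about 94 (x) by 172 (y) mm, its floor 36 mm below the bed's top, its back and side rims level with the bed.
- pad (a point): Centre of the top face of the dark raised pad at the front of the bed: 60 mm along the press's x, 34 mm wide, 4 mm high (top 44 mm above the bench).
- stand: Plywood brush stand, fixed, about 130 x 130 mm: a V-shaped cradle, 124 wide, whose long board leans 35 degrees from vertical (top towards the stand's -x) and reaches 92 mm up the brush from the seat; a 40 mm ledge square to it carries the bristle end. Origin at bench level below the seat.
- seat (a point): The seat point of the stand, 30 mm above the bench: where the brush's origin lies when it rests there; axes as the stand.
- brush: Flat bench brush, 185 mm long, 160 g. Origin: middle of the lower back edge of the bristle end. Its frame is level when it leans in the stand; it then runs from the origin along (-sin35, 0, cos35) (degrees), its mid-plane 5 mm off along (cos35, 0, sin35). Along it: black bristles 0-46 mm (10 thick, 106 wide in y), steel ferrule to 76 (16 thick, 108 wide), wooden handle to 185.
- grip (a point): Grip point in the middle of the brush's wooden handle, 150 mm along it from the bristle end and in its mid-plane; axes as the brush. The handle is 16 thick and 96 wide (too wide to grip across): grip its two broad faces, fingers pointing along the handle towards the bristles.
- spacer_short: Aluminium spacer block, 34 long (x) x 24 wide (y) x 30 mm high; origin at the centre of its underside.
- spacer_middle: Aluminium spacer block, 46 long (x) x 24 wide (y) x 30 mm high, 90 g; origin at the centre of its underside. The one to set on the pad.
- spacer_long: Aluminium spacer block, 58 long (x) x 24 wide (y) x 30 mm high; origin at the centre of its underside.
- scrap_block: Aluminium offcut, plain block 28 x 22 x 18 mm high; origin at its centre.
- scrap_slug: Aluminium offcut, round slug 26 mm across, 20 high; origin at its centre.
- scrap_angle: Aluminium offcut, L-shaped, 28 x 24 x 18 mm high; origin at its centre.
- scrap_step: Aluminium offcut, stepped, 24 x 22 x 22 mm high; origin at its centre.
- screw_tin: Round steel tin, 56 mm across, 42 high, a bystander; origin at the centre of its underside.
Things that resemble listed ones, but are neither listed nor needed, are in the scene too. What is shaped like the scrap_angle but blue is not meant.

How it is judged:
By the outcome, as a careful person would: the job done as asked, in the order asked, and still so for the second after the job is handed in, with the robot touching nothing.
It also fails if it takes over 72 s, if anything falls off the work surface, if the arm or the gripper's body presses on something with over 40 N, if the wrist force passes 120 N, or if a joint passes its speed limit or range.

## Working session

There is one attempt and no reset: what is moved stays moved. The work goes in short steps, Python scripts to look and compute and a tool call to move; the robot and the scene stay as the last step left them, time stands still between calls to the robot, and variables do not carry over. Pictures are saved under pics/ and viewed, at most 10 in all, crops included, and the job is handed in when it is done.

Besides the shell and the picture viewer there is one more tool, called after "Emit:" as name(argument=value, ...), one argument or row to a line, values as JSON. send_rows: Moves the arm, as the interface text tells. Shifts and turns lie within -1 to 1; 1 stands for 0.04 m of shift or 0.12 rad of turn. Its arguments: {"type":"object","properties":{"steps":{"type":"array"},"squeeze":{"type":"number"}},"required":["steps"]}

```bash
ls -la; mkdir -p pics
cat > h.py <<'E'
from workcell import env
import numpy as np, cv2
from scipy.spatial.transform import Rotation as R
def grab(n):
    f=env.grab_frame(n); return f
def save(f,name): cv2.imwrite('pics/'+name,f['pixels'][:,:,::-1])
def cloud(f):
    h,w=f['depth'].shape
    u,v=np.meshgrid(np.arange(w),np.arange(h))
    p=cv2.undistortPoints(np.stack([u,v],-1).reshape(-1,1,2).astype(float),f['intrinsics'],np.array(f['dist'])).reshape(h,w,2)
    d=f['depth'][...,None]
    c=np.concatenate([p*d,d],-1); T=np.array(f['cam_to_world'])
    P=c@T[:3,:3].T+T[:3,3]; P[f['depth']<=0]=np.nan
    return P
E
python3 - <<'E'
from h import *
import pickle
print(env.state()); print([a for a in dir(env) if a[0]!='_'])
for n in ['scene','side']:
    f=grab(n); save(f,n+'0.png'); pickle.dump(f,open(n+'0.pkl','wb')); print(n,np.round(f['cam_to_world'],2).tolist())
E
```

```text
total 12
drwxr-xr-x  3 agent agent 4096 Nov 30 02:47 .
drwxr-xr-x 23 root  root  4096 Nov 30 02:47 ..
drwxr-xr-x  2 agent agent 4096 Nov 30 02:47 pics
{'time_s': 0.0, 'qpos': array([-1.14650906e+00,  1.83527850e+01,  8.97048006e+01, -1.27052663e-03,
        7.20433578e+01, -1.14417618e+00]), 'qvel': array([-0.02808404,  0.09399009, -0.16852335,  0.0821339 ,  0.12004473,
       -0.0723313 ]), 'effort': array([-5.01459035e-04, -4.12465632e+01, -2.31973493e+01,  7.28826877e-02,
        4.58198413e-02, -1.41870069e-04]), 'ee_pos': array([ 5.74511435e+02, -2.49353992e-03,  2.13119686e+02]), 'ee_rot': array([-1.79899053e+02, -8.07961486e-04,  8.99980592e+01]), 'force': array([-0.07662069,  0.4514961 , -0.74843222]), 'torque': array([-0.05308791, -0.02497175,  0.04342524]), 'gripper_force': 0.0, 'gripper_width': 91.46821864687888}
['Unreachable', 'grab_frame', 'job_done', 'state']
scene [[-0.99, -0.08, 0.08, 524.89], [-0.12, 0.63, -0.77, 815.66], [0.01, -0.77, -0.64, 795.51], [0.0, 0.0, 0.0, 1.0]]
side [[0.86, -0.34, 0.38, 293.38], [-0.51, -0.6, 0.62, -518.38], [0.02, -0.72, -0.69, 761.23], [0.0, 0.0, 0.0, 1.0]]
```

View pics/scene0.png

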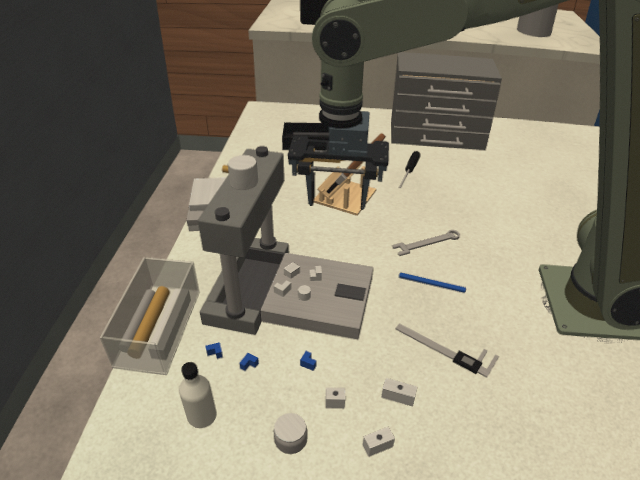

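View pics/side0.png

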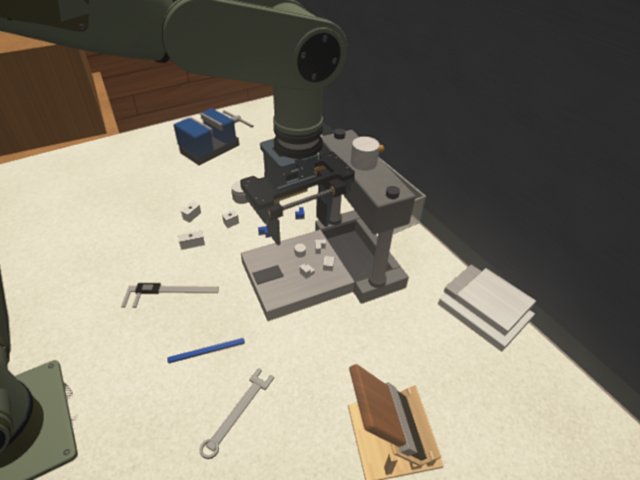

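```bash
cat > m.py <<'E'
from h import *
import pickle
from scipy import ndimage as nd
for n in ['scene','side']:
    f=pickle.load(open(n+'0.pkl','rb')); P=cloud(f); z=P[...,2]; hsv=cv2.cvtColor(f['pixels'],cv2.COLOR_RGB2HSV)
    print('==',n)
    def blobs(lo,hi,mn,mx,name):
        m=((z>lo)&(z<hi)).astype(np.uint8); m=cv2.morphologyEx(m,cv2.MORPH_OPEN,np.ones((3,3),np.uint8))
        L,k=nd.label(m)
        for i in range(1,k+1):
            q=P[L==i]; 
            if not mn<len(q)<mx: continue
            r=cv2.minAreaRect(q[:,:2].astype(np.float32)); c=nd.center_of_mass(L==i)
            b=cv2.boxPoints(r)
            print(name,len(q),'px',np.round(c[::-1]),'ctr',np.round(r[0],1),'size',np.round(r[1],1),'ang',round(r[2],1),'z',np.round(np.median(q[:,2]),1))
    blobs(25,36,40,3000,'spacer')
    blobs(36,43.,500,60000,'bed')
    blobs(52,66,15,2000,'offcut')
    blobs(37,46,300,60000,'tin')
    blobs(268,282,50,60000,'cross')
    # wood brush/stand
    m=(hsv[...,0]>5)&(hsv[...,0]<18)&(hsv[...,1]>110)&(z>5)&(z<260)&(P[...,1]<-50)&(P[...,0]>300)
    L,k=nd.label(m)
    for i in range(1,k+1):
        q=P[L==i]
        if len(q)<150: continue
        c=q.mean(0); U,S,V=np.linalg.svd(q-c,full_matrices=False)
        print('wood',len(q),np.round(c,1),'V',np.round(V,3).tolist(),'ext',np.round(np.ptp((q-c)@V.T,axis=0),1),'S',np.round(S/np.sqrt(len(q)),1))
    m=(z>42.6)&(z<47)&(hsv[...,2]<80)
    L,k=nd.label(m)
    for i in range(1,k+1):
        q=P[L==i]
        if len(q)>80: 
            r=cv2.minAreaRect(q[:,:2].astype(np.float32)); print('pad?',len(q),r,np.median(q[:,2]))
E
python3 m.py
```

```text
== scene
spacer 73 px [269. 254.] ctr [727.  -38.5] size [ 5.7 45.8] ang 84.8 z 30.8
spacer 67 px [163. 280.] ctr [937.   75.1] size [ 4.7 46.2] ang 86.5 z 30.8
spacer 1248 px [144. 314.] ctr [941.2 169. ] size [149.   52.8] ang 89.7 z 31.0
spacer 101 px [583. 307.] ctr [44.9 45.8] size [11.7 54.6] ang 47.5 z 29.7
spacer 44 px [268. 315.] ctr [693.5 142.9] size [ 5.3 26.7] ang 81.0 z 30.7
spacer 46 px [283. 318.] ctr [663.1 146.5] size [ 4.7 29. ] ang 83.5 z 29.6
spacer 43 px [221. 319.] ctr [784.2 165.6] size [ 4.2 26.8] ang 83.0 z 29.6
spacer 127 px [324. 325.] ctr [581.7 155.9] size [ 6.2 70.5] ang 82.7 z 30.4
spacer 47 px [349. 330.] ctr [530.2 161.9] size [ 4.4 26.2] ang 82.1 z 30.6
spacer 48 px [124. 360.] ctr [937.9 290.4] size [26.3  3.3] ang 3.7 z 31.1
spacer 61 px [154. 364.] ctr [877.8 289.7] size [35.4  4.4] ang 1.4 z 30.1
spacer 430 px [399. 388.] ctr [433.2 282.5] size [27.8 57.7] ang 80.0 z 30.9
spacer 259 px [335. 394.] ctr [544.9 307.3] size [31.5 27.2] ang 5.9 z 31.3
spacer 65 px [203. 418.] ctr [758.3 383.9] size [28.9  6.1] ang 32.0 z 30.7
spacer 415 px [379. 438.
[... 8754 characters left out ...]
57.8
tin 3024 px [291. 273.] ctr [600.6  59.3] size [179.6 199.7] ang 83.3 z 38.9
tin 564 px [423. 424.] ctr [ 615.4 -347.6] size [122.5  14.9] ang 68.7 z 41.5
cross 623 px [522.  31.] ctr [1655.4  466.9] size [ 18.9 570.5] ang 0.1 z 275.1
cross 287 px [614.  69.] ctr [1655.    95.3] size [168.9  12.5] ang 89.9 z 274.6
cross 2268 px [369. 173.] ctr [744.9  43.7] size [251.4  81.2] ang 83.2 z 273.8
wood 2670 [ 526.9 -331.9  135.7] V [[0.26, -0.352, -0.899], [0.417, 0.881, -0.225], [0.871, -0.316, 0.376]] ext [217.9 152.5  89.8] S [58.5 27.3 12.8]
wood 489 [ 608.3 -364.    41. ] V [[-0.364, -0.931, -0.009], [0.744, -0.296, 0.599], [0.56, -0.211, -0.801]] ext [95.7 21.6  7.3] S [23.7  6.1  1.3]
```

```bash
cat > s.py <<'E'
from h import *
import pickle
f=pickle.load(open('side0.pkl','rb')); P=cloud(f); hsv=cv2.cvtColor(f['pixels'],cv2.COLOR_RGB2HSV)
m=(P[...,2]>100)&(P[...,2]<260)&(P[...,1]<-220)&(P[...,0]>400)&(P[...,0]<650)
m[:, :330]=0; m[:350]=0
q=P[m]; print(len(q))
rng=np.random.default_rng(0); best=None
for _ in range(400):
    a=q[rng.choice(len(q),3,False)]; n=np.cross(a[1]-a[0],a[2]-a[0]); n/=np.linalg.norm(n)+1e-9
    k=abs((q-a[0])@n)<1.5
    if best is None or k.sum()>best.sum(): best=k
p=q[best]; c=p.mean(0); n=np.linalg.svd(p-c,full_matrices=False)[2][2]; n*=np.sign(n[2])
print('inl',best.sum(),'c',c,'n',n,'lean',np.degrees(np.arcsin(n[2])),'yaw',np.degrees(np.arctan2(n[1],n[0])))
L=np.array([n[0],n[1]])/np.hypot(*n[:2]); s=np.sin(np.radians(35)); co=np.cos(np.radians(35))
X=np.array([*L,0]); Y=np.array([-L[1],L[0],0]); U=-s*X+co*np.array([0,0,1]); 
uv=np.c_[p@U,p@Y]; lo,hi=np.percentile(uv,[0.5,99.5],axis=0); print('U',lo[0],hi[0],'Y',lo[1],hi[1],'wid',hi-lo)
N=co*X+s*np.array([0,0,1])
top=hi[0]; yc=(lo[1]+hi[1])/2; d=(p@N).mean()
P0=U*top+Y*yc+N*d   # top-middle of front face
seat=P0-185*U-13*N; print('top front',P0,'seat',seat); print('grip',seat+150*U+5*N,'U',U,'N',N,'Y',Y)
z=P[...,2]; # other cam cylinder
g=pickle.load(open('scene0.pkl','rb')); G=cloud(g); k=(G[...,2]>312)&(G[...,2]<330)&(abs(G[...,0]-745)<60)&(abs(G[...,1]-46)<60)
print('cyl',cv2.minEnclosingCircle(G[k][:,:2].astype(np.float32)), k.sum())
# height map beyond crosshead top
for nm,Q in (('scene',G),('side',P)):
    k=(Q[...,2]>279)&(Q[...,2]<311)&(abs(Q[...,0]-745)<60)&(abs(Q[...,1]-46)<140); w=Q[k]
    for s0 in (-1,1):
        ww=w[(w[:,1]-46)*s0>60]; 
        if len(ww): print(nm,'bolt',np.round(np.median(ww,axis=0)),np.round(np.ptp(ww,axis=0)),ww[:,2].max())
E
python3 s.py
```

```text
2511
inl 1690 c [ 531.62131391 -323.90594028  148.28173661] n [ 0.76428408 -0.29669161  0.57257657] lean 34.930093782855984 yaw -21.215986138476822
U -286.74487205475936 -182.07964533970096 Y -152.46407747664662 -59.67629876201558 wid [104.66522672  92.78777871]
top front [ 507.24982374 -310.69408452  187.55699031] seat [ 596.24230228 -345.24056061   28.55736845]
grip [ 519.85530306 -315.58747436  154.29805727] U [-0.53470107  0.20756853  0.81915204] N [ 0.76363227 -0.29643858  0.57357644] Y [0.36188468 0.93222287 0.        ]
cyl ((745.0311889648438, 47.518280029296875), 27.001413345336914) 442
scene bolt [731. -53. 287.] [48. 49. 11.] 290.4743456894505
scene bolt [756. 158. 288.] [24. 26. 12.] 290.83398825460165
side bolt [731. -64. 285.] [25. 25.  8.] 286.9862185454171
side bolt [755. 147. 285.] [24. 25.  9.] 288.52946080746943
```

Emit:
send_rows(
  steps=[
    [[-0.86,0.47,0,0,1],[-0.86,0.47,0,0,1],[-0.86,0.47,0,0,1],[-0.86,0.47,0,0,1],[-0.86,0.47,0,0,1]],
  ],
)

```text
time_s: 0.52
ee_pos: [669.4, -173.5, 213.5]
ee_rot: [-180.0, -0.0, 90.0]
force: [0.0, -0.2, 0.4]
gripper_width: 91.0
gripper_force: 0.0
```

Emit:
send_rows(
  steps=[
    [[-0.86,0.47,0,0,1],[-0.86,0.47,0,0,1],[-0.86,0.47,0,0,1],[-0.86,0.47,0,0,1],[-0.38,0.92,0,0,1]],
  ],
)

```text
time_s: 0.93
ee_pos: [778.3, -330.8, 214.0]
ee_rot: [-179.8, 0.1, 89.7]
force: [2.1, -1.4, 0.1]
gripper_width: 91.3
gripper_force: 0.0
```

Emit:
send_rows(
  steps=[
    [[-0.38,0.92,0,0,1],[-0.38,0.92,0,0,1],[-0.38,0.92,0,0,1],[-0.38,0.92,0,0,1],[-0.38,0.92,0,0,1]],
  ],
)

```text
time_s: 1.35
ee_pos: [875.5, -363.8, 177.4]
ee_rot: [176.9, 1.3, 90.0]
force: [0.1, 0.3, 0.3]
gripper_width: 91.1
gripper_force: 0.0
```

Emit:
send_rows(
  steps=[
    [[-0.38,0.92,0,0,1],[-0.38,0.92,0,0,1],[-0.38,0.92,0,0,1],[-0.38,0.92,0,0,1],[-0.38,0.92,0,0,1]],
  ],
)

```text
time_s: 1.77
ee_pos: [929.4, -385.7, 153.2]
ee_rot: [169.5, 4.3, 89.6]
force: [0.4, 0.7, 0.2]
gripper_width: 91.0
gripper_force: 0.0
```

Emit:
send_rows(
  steps=[
    [[0.38,-0.92,0,0,1],[0.38,-0.92,0,0,1],[0.38,-0.92,0,0,1],[0.38,-0.92,0,0,1],[0.38,-0.92,0,0,1]],
  ],
)

```text
time_s: 2.18
ee_pos: [787.7, -327.2, 124.1]
ee_rot: [169.5, 4.3, 89.6]
force: [0.5, -0.5, 0.4]
gripper_width: 91.1
gripper_force: 0.0
```

Emit:
send_rows(
  steps=[
    [[-0.38,0.88,-0.27,0,1],[-0.38,0.88,-0.27,0,1],[-0.38,0.88,-0.27,0,1],[-0.38,0.88,-0.27,0,1],[-0.38,0.88,-0.27,0,1]],
  ],
)

```text
time_s: 2.6
ee_pos: [918.5, -384.1, 197.7]
ee_rot: [168.5, 4.7, 89.5]
force: [20.8, -10.2, 73.0]
gripper_width: 91.2
gripper_force: 0.0
```

Emit:
send_rows(
  steps=[
    [[-0.38,0.88,-0.27,0,1],[-0.38,0.88,-0.27,0,1],[-0.38,0.88,-0.27,0,1],[-0.38,0.88,-0.27,0,1],[-0.38,0.88,-0.27,0,1]],
  ],
)

```text
time_s: 3.02
ee_pos: [946.3, -398.0, 244.0]
ee_rot: [160.9, 7.8, 88.7]
force: [-1.1, 0.0, 0.6]
gripper_width: 91.2
gripper_force: 0.0
```

Emit:
send_rows(
  steps=[
    [[-0.3,0.75,-0.2,0,1],[-0.3,0.75,-0.2,0,1],[-0.3,0.75,-0.2,0,1],[-0.3,0.75,-0.2,0,1],[-0.3,0.75,-0.2,0,1]],
  ],
)

```text
time_s: 3.43
ee_pos: [966.0, -403.3, 286.1]
ee_rot: [155.1, 10.0, 87.8]
force: [0.1, 0.4, 0.0]
gripper_width: 91.4
gripper_force: 0.0
```

Emit:
send_rows(
  steps=[
    [[-0.3,0.75,-0.2,0,1],[-0.3,0.75,-0.2,0,1],[-0.3,0.75,-0.2,0,1],[-0.3,0.75,-0.2,0,1],[-0.3,0.75,-0.2,0,1]],
  ],
)

```text
time_s: 3.85
ee_pos: [978.2, -406.0, 342.1]
ee_rot: [149.0, 12.1, 86.6]
force: [-0.1, 0.3, 0.2]
gripper_width: 91.2
gripper_force: 0.0
```

```bash
cat >> h.py <<'E'
def tilt(s=None):
    s=s or env.state(); M=R.from_euler('xyz',s['ee_rot'],degrees=True).as_matrix(); z=M[:,2]
    print('pos',np.round(s['ee_pos'],1),'tilt',round(np.degrees(np.arccos(-z[2])),2),'az',round(np.degrees(np.arctan2(z[1],z[0])),2),'q',np.round(s['qpos'],1),'F',np.round(s['force'],1),'t',round(s['time_s'],2)); return M,np.array(s['ee_pos'])
def units(M,d,spin=0): return np.round(M.T@np.array(d)/40,2)
E
python3 -c "
from h import *
M,p=tilt(); print(M.round(3)); print('out',units(M,[37,-14.4,0]))"
```

```text
pos [ 978.2 -406.   342.1] tilt 33.06 az -22.64 q [-23.3  54.6  12.3   0.4  80.1 -23.2] F [-0.1  0.3  0.2] t 3.85
[[ 0.058  0.862  0.503]
 [ 0.976  0.057 -0.21 ]
 [-0.21   0.504 -0.838]]
out [-0.3   0.78  0.54]
```

Emit:
send_rows(
  steps=[
    [[0.6,0.65,0.2,0,1],[0.6,0.65,0.2,0,1],[0.3,0.75,0.2,0,1]],
  ],
)

```text
time_s: 4.1
ee_pos: [1027.5, -332.3, 329.8]
ee_rot: [146.8, 12.6, 86.3]
force: [1.2, -0.1, -0.2]
gripper_width: 91.0
gripper_force: 0.0
```

```bash
python3 -c "
from h import *
M,p=tilt(); print(M.round(3)); print('out',units(M,[37,-14.4,0]))"
```

```text
pos [1027.5 -332.3  329.8] tilt 35.31 az -22.15 q [-17.7  55.9  12.3  -2.6  76.6 -18. ] F [ 1.2 -0.1 -0.2] t 4.1
[[ 0.063  0.842  0.535]
 [ 0.974  0.066 -0.218]
 [-0.219  0.535 -0.816]]
out [-0.29  0.76  0.57]
```

Emit:
send_rows(
  steps=[
    [[-0.06,-0.82,-0.5,0.81,1],[-0.14,-0.81,-0.5,0.81,1],[-0.22,-0.79,-0.5,0.81,1],[-0.3,-0.77,-0.5,0.81,1],[-0.37,-0.75,-0.5,0,1]],
  ],
)

```text
time_s: 4.52
ee_pos: [859.0, -343.3, 330.0]
ee_rot: [144.8, 2.0, 70.5]
force: [1.3, -0.8, 0.7]
gripper_width: 91.2
gripper_force: 0.0
```

Emit:
send_rows(
  steps=[
    [[-0.37,-0.75,-0.5,0,1],[-0.37,-0.75,-0.5,0,1],[-0.37,-0.75,-0.5,0,1],[-0.37,-0.75,-0.5,0,1]],
  ],
)

```text
time_s: 4.85
ee_pos: [703.1, -351.6, 328.9]
ee_rot: [144.8, 2.1, 70.6]
force: [-0.4, -0.6, 0.7]
gripper_width: 91.1
gripper_force: 0.0
```

```bash
python3 -c "
from h import *
M,p=tilt(); print(M.round(3)); g=np.array([529.8,-319.3,141]); pre=g+100*np.array([-.5347,.2076,.8192]);print('pre',pre,units(M,pre-p),units(M,g-pre),units(M,[0,0,0]))"
```

```text
pos [ 703.1 -351.6  328.9] tilt 35.29 az -22.43 q [-29.   18.4  81.8   5.4  44.8 -12.9] F [-0.4 -0.6  0.7] t 4.85
[[ 0.332  0.778  0.534]
 [ 0.943 -0.251 -0.22 ]
 [-0.037  0.576 -0.816]]
pre [ 476.33 -298.54  222.92] [-0.53 -6.27 -1.16] [ 0.03 -0.01  2.5 ] [0. 0. 0.]
```

Emit:
send_rows(
  steps=[
    [[-0.06,-0.9,-0.2,0.53,1],[-0.1,-0.9,-0.2,0,1],[-0.1,-0.9,-0.2,0,1],[-0.1,-0.9,-0.2,0,1],[-0.1,-0.9,-0.2,0,1]],
  ],
)

```text
time_s: 5.27
ee_pos: [538.4, -305.7, 257.5]
ee_rot: [144.7, 0.1, 67.6]
force: [0.4, -0.1, -0.8]
gripper_width: 91.1
gripper_force: 0.0
```

Emit:
send_rows(
  steps=[
    [[-0.1,-0.9,-0.1,0,1],[-0.1,-0.9,-0.1,0,1],[0,0,0,0,1]],
  ],
)

```text
time_s: 5.52
ee_pos: [469.9, -284.1, 215.3]
ee_rot: [145.6, -0.2, 67.6]
force: [-0.7, 2.3, -1.1]
gripper_width: 91.2
gripper_force: 0.0
```

```bash
python3 -c "
from h import *
M,p=tilt(); print(M.round(3)); g=np.array([529.8,-319.3,141]); pre=g+100*np.array([-.5347,.2076,.8192]);print('pre',pre,units(M,pre-p),units(M,g-pre),units(M,[0,0,0]))
f=grab('wrist'); save(f,'w1.png')
import pickle
pickle.dump(f,open('w1.pkl','wb'))
"
```

```text
pos [ 469.9 -284.1  215.3] tilt 34.37 az -22.09 q [-37.7   2.  119.5  19.9  26.5 -30.5] F [-0.7  2.3 -1.1] t 5.52
[[ 0.381  0.762  0.523]
 [ 0.925 -0.316 -0.212]
 [ 0.004  0.564 -0.825]]
pre [ 476.33 -298.54  222.92] [-0.27  0.34  0.  ] [0.02 0.03 2.5 ] [0. 0. 0.]
```

View pics/w1.png

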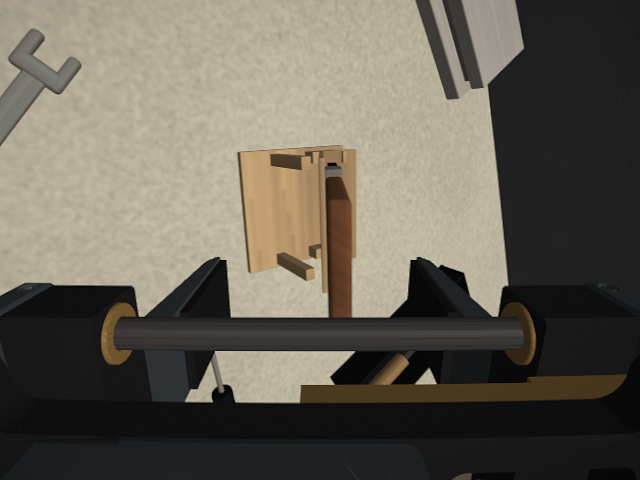

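Emit:
send_rows(
  steps=[
    [[-0.27,0.34,0,0,1],[0,0,0.8,0,1],[0,0,0.8,0,1],[0,0,0.8,0,1],[0,0,0.1,0,1]],
  ],
)

```text
time_s: 5.98
ee_pos: [539.4, -326.1, 145.0]
ee_rot: [145.0, -0.0, 67.6]
force: [0.4, 0.4, 0.2]
gripper_width: 91.2
gripper_force: 0.0
```

```bash
python3 -c "
from h import *
M,p=tilt(); g=np.array([529.8,-319.3,141]);print(M.round(3),units(M,g-p))
f=grab('side'); save(f,'s1.png')
cv2.imwrite('pics/s1c.png',cv2.resize(f['pixels'][240:480,240:560,::-1],(800,600)))"
```

```text
pos [ 539.4 -326.1  145. ] tilt 34.99 az -22.32 q [-36.5  14.1 117.2  29.5  16.6 -40.1] F [0.4 0.4 0.2] t 5.98
[[ 0.381  0.757  0.53 ]
 [ 0.925 -0.312 -0.218]
 [ 0.001  0.573 -0.819]] [ 0.07 -0.29 -0.08]
```

View pics/s1c.png

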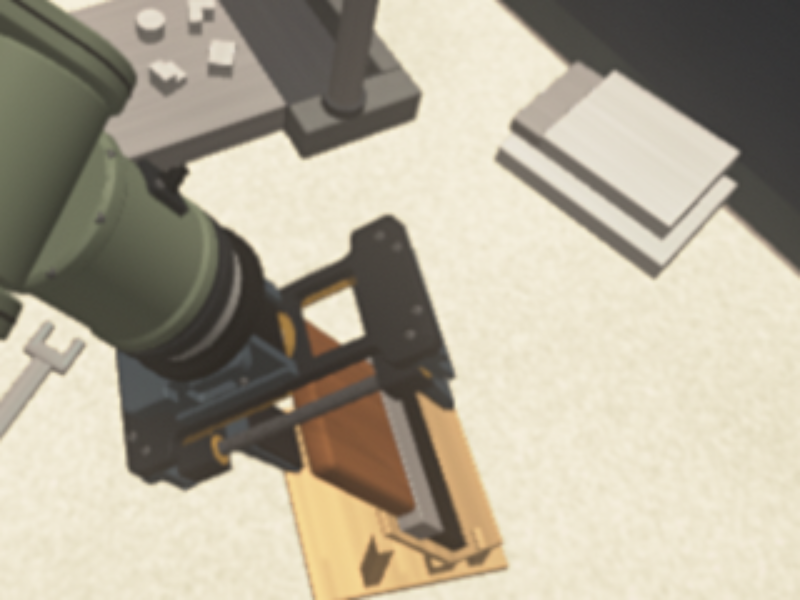

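Emit:
send_rows(
  steps=[
    [[0.07,-0.29,-0.05,0,1],[0,0,0,0,0.4],[0,0,0,0,0.25],[0,0,0,0,0],[0,0,0,0,0]],
  ],
  squeeze=20,
)

```text
time_s: 6.45
ee_pos: [529.4, -319.5, 145.1]
ee_rot: [144.7, 0.0, 67.6]
force: [0.2, -0.4, -0.6]
gripper_width: 67.4
gripper_force: 0.0
```

Emit:
send_rows(
  steps=[
    [[0,0,0,0,0],[0,0,0,0,0],[0,0,0,0,0],[0,0,0,0,0],[0,0,0,0,0]],
  ],
)

```text
time_s: 6.87
ee_pos: [528.7, -318.8, 143.3]
ee_rot: [144.8, -0.0, 67.6]
force: [0.3, 0.8, 0.9]
gripper_width: 33.9
gripper_force: 0.0
```

```bash
python3 -c "
from h import *
M,p=tilt(); g=np.array([529.8,-319.3,141]);print(M.round(3),units(M,g-p),'up',units(M,[0,0,40]))"
```

```text
pos [ 528.7 -318.8  143.3] tilt 35.17 az -22.39 q [-36.6  13.2 119.   31.5  15.7 -42.2] F [0.3 0.8 0.9] t 6.87
[[ 0.381  0.756  0.533]
 [ 0.924 -0.312 -0.219]
 [ 0.     0.576 -0.817]] [ 0.   -0.01  0.06] up [ 0.    0.58 -0.82]
```

Emit:
send_rows(
  steps=[
    [[0,0,0,0,0],[0,0,0,0,0],[0,0,0,0,0],[0,0,0,0,0],[0,0,0,0,0]],
  ],
)

```text
time_s: 7.28
ee_pos: [528.7, -318.9, 143.3]
ee_rot: [144.8, -0.0, 67.6]
force: [0.9, -0.1, -1.0]
gripper_width: 15.7
gripper_force: 20.0
```

Emit:
send_rows(
  steps=[
    [[0,0,0,0,0],[0,0,0,0,0]],
  ],
  squeeze=45,
)

```text
time_s: 7.45
ee_pos: [528.7, -318.9, 143.3]
ee_rot: [144.8, -0.0, 67.6]
force: [1.0, -0.4, -0.9]
gripper_width: 16.0
gripper_force: 45.0
```

```bash
python3 -c "
from h import *
M,p=tilt(); print(M.round(4).tolist(),p.tolist(),'up',units(M,[0,0,40]))"
```

```text
pos [ 528.7 -318.9  143.3] tilt 35.18 az -22.4 q [-36.6  13.2 119.   31.5  15.7 -42.2] F [ 1.  -0.4 -0.9] t 7.45
[[0.3813, 0.7555, 0.5327], [0.9244, -0.3118, -0.2196], [0.0002, 0.5762, -0.8173]] [528.7406942162435, -318.92176686980406, 143.30956096835132] up [ 0.    0.58 -0.82]
```

Emit:
send_rows(
  steps=[
    [[0,0,-0.3,0,0],[0,0,-0.4,0,0],[0,0,-0.6,0,0],[0,0,-0.7,0,0],[0,0,0,0,0]],
  ],
)

```text
time_s: 7.87
ee_pos: [485.5, -301.2, 212.4]
ee_rot: [144.5, 0.1, 67.6]
force: [-0.3, -0.5, -0.9]
gripper_width: 15.8
gripper_force: 45.0
```

```bash
python3 -c "
from h import *
M,p=tilt(); print(units(M,np.array([510.2,96,215])-p))
f=grab('side'); cv2.imwrite('pics/s2c.png',cv2.resize(f['pixels'][240:480,240:560,::-1],(640,480)))"
```

```text
pos [ 485.5 -301.2  212.4] tilt 35.45 az -22.51 q [-38.3   4.1 118.4  22.1  24.8 -33.3] F [-0.3 -0.5 -0.9] t 7.87
[ 9.42 -2.58 -1.93]
```

View pics/s2c.png

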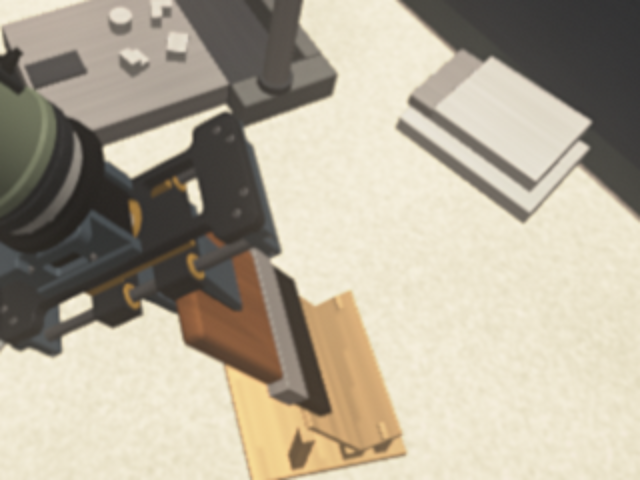

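Emit:
send_rows(
  steps=[
    [[0.5,-0.14,-0.1,0,0],[0.86,-0.235,-0.175,0,0],[0.86,-0.235,-0.175,0,0],[0.86,-0.235,-0.175,0,0],[0.86,-0.235,-0.175,0,0]],
  ],
)

```text
time_s: 8.33
ee_pos: [494.7, -152.7, 207.4]
ee_rot: [145.2, -0.0, 67.6]
force: [-0.2, -0.1, -1.4]
gripper_width: 16.0
gripper_force: 45.0
```

Emit:
send_rows(
  steps=[
    [[0.86,-0.235,-0.175,0,0],[0.86,-0.235,-0.175,0,0],[0.86,-0.235,-0.175,0,0],[0.86,-0.235,-0.175,0,0],[0.86,-0.235,-0.175,0,0]],
  ],
)

```text
time_s: 8.75
ee_pos: [505.2, 15.6, 208.8]
ee_rot: [145.3, 0.0, 67.6]
force: [-0.2, -0.6, -2.4]
gripper_width: 15.5
gripper_force: 45.0
```

Emit:
send_rows(
  steps=[
    [[0.86,-0.235,-0.175,0,0],[0.32,-0.09,-0.06,0,0],[0,0,0,0,0]],
  ],
)

```text
time_s: 9.0
ee_pos: [509.4, 67.5, 209.1]
ee_rot: [145.3, -0.0, 68.0]
force: [0.2, -0.4, -1.7]
gripper_width: 15.5
gripper_force: 45.0
```

```bash
python3 -c "
from h import *
M,p=tilt(); print(M.round(3),units(M,np.array([510.2,96,155])-p))
f=grab('scene'); cv2.imwrite('pics/s3c.png',cv2.resize(f['pixels'][120:360,180:500,::-1],(800,600)))"
```

```text
pos [509.4  67.5 209.1] tilt 34.68 az -21.98 q [ 20.9   2.2 120.5 -39.7  37.3  70.8] F [ 0.2 -0.4 -1.7] t 9.0
[[ 0.375  0.762  0.528]
 [ 0.927 -0.309 -0.213]
 [ 0.001  0.569 -0.822]] [ 0.67 -0.97  0.97]
```

View pics/s3c.png

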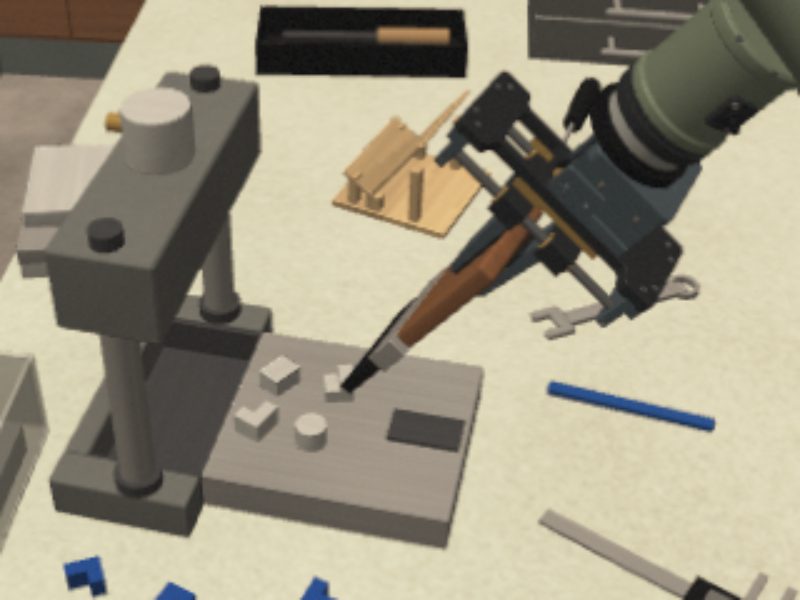

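Emit:
send_rows(
  steps=[
    [[0.67,-0.2,-0.14,0,0],[0,-0.26,0.37,0,0],[0,-0.26,0.37,0,0],[0,-0.2,0.28,0,0],[0,0,0,0,0]],
  ],
)

```text
time_s: 9.47
ee_pos: [507.4, 89.9, 156.7]
ee_rot: [145.5, 0.3, 67.5]
force: [-0.6, -0.8, -2.3]
gripper_width: 16.0
gripper_force: 45.0
```

```bash
python3 -c "
from h import *
M,p=tilt(); a=np.radians(-14.5); print(M.round(3),units(M,np.array([510.2,96,155])-p),'sweep',units(M,[138*np.cos(a),138*np.sin(a),155-p[2]]))
f=grab('scene'); cv2.imwrite('pics/s4c.png',cv2.resize(f['pixels'][210:360,200:400,::-1],(800,600)))"
```

```text
pos [507.4  89.9 156.7] tilt 34.48 az -22.94 q [ 24.5   7.2 124.1 -48.7  33.7  84.7] F [-0.6 -0.8 -2.3] t 9.47
[[ 0.382  0.763  0.521]
 [ 0.924 -0.312 -0.221]
 [-0.005  0.566 -0.824]] [ 0.17 -0.02  0.04] sweep [0.48 2.79 1.97]
```

View pics/s4c.png

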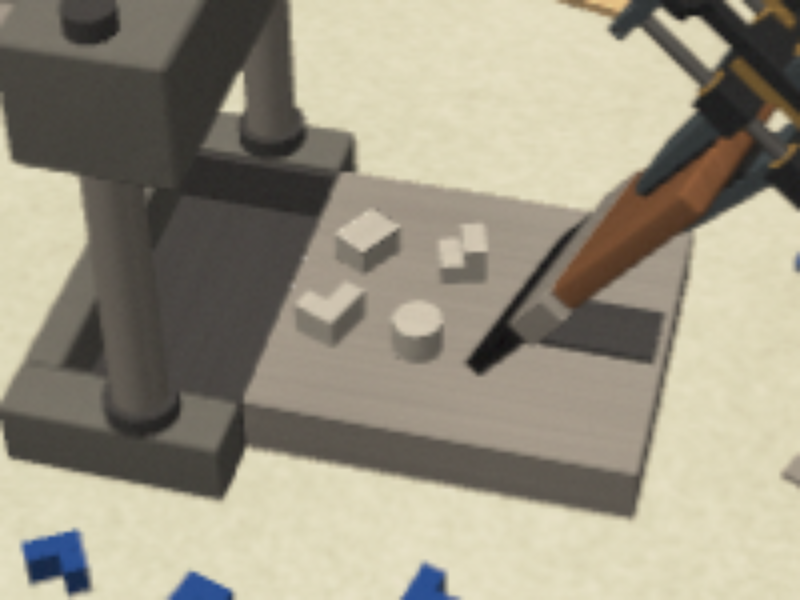

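Emit:
send_rows(
  steps=[
    [[0.2,0.14,0.12,0,0],[0.05,0.28,0.2,0,0],[0.05,0.28,0.2,0,0],[0.05,0.28,0.2,0,0],[0.05,0.28,0.2,0,0]],
  ],
)

```text
time_s: 9.93
ee_pos: [575.7, 82.8, 160.9]
ee_rot: [145.1, -0.1, 67.6]
force: [-1.3, 0.3, -0.9]
gripper_width: 16.1
gripper_force: 45.0
```

```bash
python3 -c "
from h import *
M,p=tilt(); print(M.round(3))
a=np.radians(-14.5); e=np.array([510.2,94,155])+138*np.array([np.cos(a),np.sin(a),0]); print(e,units(M,e-p))
f=grab('scene'); cv2.imwrite('pics/s5c.png',cv2.resize(f['pixels'][210:360,200:400,::-1],(640,480)))"
```

```text
pos [575.7  82.8 160.9] tilt 34.94 az -22.24 q [ 19.8  11.7 117.6 -46.4  32.   78.5] F [-1.3  0.3 -0.9] t 9.93
[[ 0.381  0.757  0.53 ]
 [ 0.924 -0.314 -0.217]
 [ 0.002  0.573 -0.82 ]]
[643.80437437  59.44755944 155.        ] [0.11 1.39 1.15]
```

View pics/s5c.png

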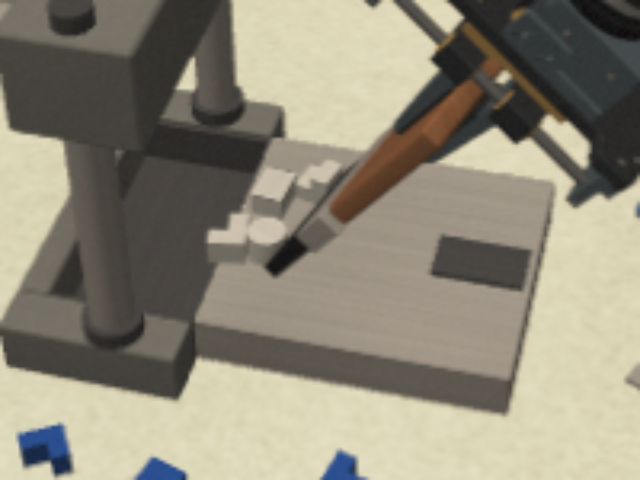

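Emit:
send_rows(
  steps=[
    [[0.02,0.05,0.2,0,0],[0.03,0.3,0.24,0,0],[0.03,0.3,0.22,0,0],[0.03,0.3,0.22,0,0],[0.03,0.3,0.22,0,0]],
  ],
)

```text
time_s: 10.4
ee_pos: [638.0, 62.8, 153.0]
ee_rot: [145.1, -0.1, 67.6]
force: [-2.8, 1.1, 3.4]
gripper_width: 15.9
gripper_force: 45.0
```

Emit:
send_rows(
  steps=[
    [[0.03,0.3,0.22,0,0],[0,0.2,0.14,0,0],[0,0,0,0,0]],
  ],
)

```text
time_s: 10.65
ee_pos: [661.8, 54.2, 151.9]
ee_rot: [145.1, -0.1, 67.6]
force: [0.3, -0.5, -1.5]
gripper_width: 15.7
gripper_force: 45.0
```

```bash
python3 -c "
from h import *
M,p=tilt()
a=cv2.resize(grab('scene')['pixels'][210:360,200:400,::-1],(400,300));b=cv2.resize(grab('side')['pixels'][180:330,230:430,::-1],(400,300)); cv2.imwrite('pics/s6c.png',np.hstack([a,b]))"
```

```text
pos [661.8  54.2 151.9] tilt 34.91 az -22.34 q [ 13.4  18.3 109.4 -42.5  29.7  69.2] F [ 0.3 -0.5 -1.5] t 10.65
```

View pics/s6c.png

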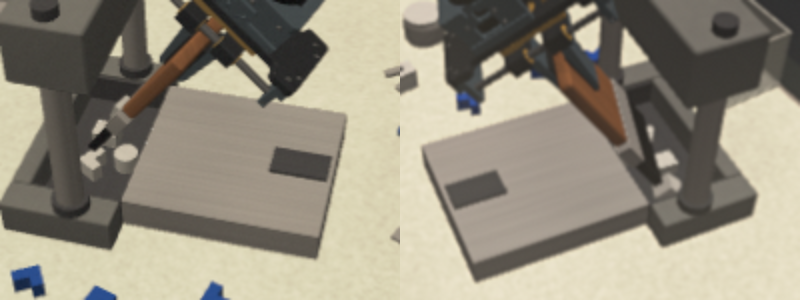

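Emit:
send_rows(
  steps=[
    [[0,0.29,-0.41,0,0],[-0.29,-0.6,-0.71,0,0],[-0.29,-0.6,-0.71,0,0],[-0.29,-0.6,-0.71,0,0],[-0.29,-0.6,-0.71,0,0]],
  ],
)

```text
time_s: 11.17
ee_pos: [507.1, 66.2, 209.8]
ee_rot: [145.2, 0.0, 67.6]
force: [-1.4, 1.3, -0.5]
gripper_width: 16.2
gripper_force: 45.0
```

```bash
cat > tray.py <<'E'
from h import *
from scipy import ndimage as nd
ex=np.array([.993,-.1175]); ey=np.array([.1175,.993]); o=np.array([650.3,56.2])
for n in ('scene','side'):
    f=grab(n); P=cloud(f); d=P[...,:2]-o; X=d@ex; Y=d@ey; z=P[...,2]
    b=(X>-140)&(X<46)&(abs(Y)<85)&(z>49)&(z<70); L,k=nd.label(b); print(n,'on bed',[(int((L==i).sum()),np.round([X[L==i].mean(),Y[L==i].mean(),z[L==i].max()])) for i in range(1,k+1) if (L==i).sum()>15])
    t=(X>52)&(X<142)&(abs(Y)<84)&(z>10)&(z<38); L,k=nd.label(t); print('tray',[(int((L==i).sum()),np.round([X[L==i].mean(),Y[L==i].mean(),np.median(z[L==i])])) for i in range(1,k+1) if (L==i).sum()>15])
E
python3 tray.py; python3 -c "
from h import *
M,p=tilt(); print(M.round(3),units(M,np.array([485.5,-301.2,212.4])-p))"
```

```text
scene on bed []
tray [(136, array([ 89., -55.,  20.])), (147, array([101., -19.,  22.])), (139, array([69., 14., 24.])), (138, array([102.,  27.,  21.]))]
side on bed []
tray [(91, array([103.,  21.,  20.])), (100, array([70.,  6., 22.])), (129, array([102., -27.,  20.])), (119, array([ 88., -61.,  20.]))]
pos [504.4  66.1 210.4] tilt 34.8 az -22.33 q [ 21.1   1.7 120.9 -39.9  37.7  71.4] F [ 0.4  1.3 -0.8] t 11.27
[[ 0.38   0.76   0.528]
 [ 0.925 -0.312 -0.217]
 [-0.     0.571 -0.821]] [-8.67  2.53  1.7 ]
```

Emit:
send_rows(
  steps=[
    [[-0.5,0.145,0.1,0,0],[-0.86,0.25,0.17,0,0],[-0.86,0.25,0.17,0,0],[-0.86,0.25,0.17,0,0],[-0.86,0.25,0.17,0,0]],
  ],
)

```text
time_s: 11.68
ee_pos: [500.3, -99.2, 210.5]
ee_rot: [145.1, 0.0, 67.7]
force: [0.3, 1.0, -3.1]
gripper_width: 15.9
gripper_force: 45.0
```

Emit:
send_rows(
  steps=[
    [[-0.86,0.25,0.17,0,0],[-0.86,0.25,0.17,0,0],[-0.86,0.25,0.17,0,0],[-0.86,0.25,0.17,0,0],[-0.8,0.25,0.17,0,0]],
  ],
)

```text
time_s: 12.1
ee_pos: [490.3, -249.7, 209.4]
ee_rot: [145.9, -0.4, 67.8]
force: [-38.1, 29.2, 41.7]
gripper_width: 16.9
gripper_force: 45.1
```

Emit:
send_rows(
  steps=[
    [[-0.5,0.15,0.1,0,0],[0,0,0,0,0],[0,0,0,0,0]],
  ],
)

```text
time_s: 12.35
ee_pos: [485.3, -271.6, 202.2]
ee_rot: [146.7, -0.0, 67.8]
force: [-13.7, -2.5, -6.7]
gripper_width: 16.6
gripper_force: 44.7
```

```bash
python3 -c "
from h import *
M,p=tilt(); U=np.array([-.5347,.2136,.8175]); G=np.array([528.7,-318.9,143.3]); print(M.round(4)); print(units(M,G+80*U-p), units(M,G-p))"
```

```text
pos [ 485.3 -271.6  202.2] tilt 33.34 az -22.15 q [-34.5   3.6 119.4  16.1  25.1 -24.9] F [-13.7  -2.5  -6.7] t 12.35
[[ 3.774e-01  7.736e-01  5.090e-01]
 [ 9.261e-01 -3.154e-01 -2.072e-01]
 [ 2.000e-04  5.496e-01 -8.354e-01]]
[-0.69  0.34  0.03] [-0.68  0.4   2.03]
```

Emit:
send_rows(
  steps=[
    [[0,0.1,-0.5,0,0],[0,0.05,-0.5,0,0],[0,0,-0.5,0,0],[0,0,0,0,0]],
  ],
)

```text
time_s: 12.68
ee_pos: [466.1, -263.3, 266.3]
ee_rot: [145.1, 0.1, 67.7]
force: [0.2, 0.0, -0.8]
gripper_width: 16.0
gripper_force: 45.0
```

```bash
cat > b.py <<'E'
from h import *
import pickle,sys
M,p=tilt(); print(M.round(4).tolist())
for n in ('side',):
    f=grab(n); pickle.dump(f,open('b.pkl','wb')); P=cloud(f); hsv=cv2.cvtColor(f['pixels'],cv2.COLOR_RGB2HSV)
    q=(P-p)@M   # tool coords
    q[np.isnan(q)]=9999
    box=(abs(q[...,0])<75)&(abs(q[...,1])<45)&(q[...,2]>-15)&(q[...,2]<160)&(P[...,2]>35)
    # dark bristles, brown wood
    H,S,V=[hsv[...,i].astype(int) for i in range(3)]
    for nm,m in (('wood',box&(H<16)&(S>100)&(V<170)&(q[...,2]<70)&(q[...,2]>2)),('bris',box&(V<60)&(q[...,2]>80)),('ferr',box&(S<60)&(V>=70)&(q[...,2]>50)&(q[...,2]<95))):
        t=q[m]; 
        if len(t)<20: print(nm,len(t)); continue
        lo,hi=np.percentile(t,[1,99],axis=0); print(nm,len(t),'lo',lo.round(1),'hi',hi.round(1),'med',np.median(t,axis=0).round(1))
        if nm in('wood','ferr'):
            A=np.c_[t[:,0],t[:,2],np.ones(len(t))]
            k=np.ones(len(t),bool)
            for _ in range(5):
                c=np.linalg.lstsq(A[k],t[k,1],rcond=None)[0]; k=abs(A@c-t[:,1])<2
            print('  plane y=a x+b z+c',c.round(4),k.sum(),'deg',np.degrees(np.arctan(c[:2])).round(2))
im=f['pixels'][200:480,240:560,::-1]; cv2.imwrite('pics/b.png',cv2.resize(im,(800,600)))
E
python3 b.py
```

```text
pos [ 466.1 -263.3  266.3] tilt 34.91 az -22.43 q [-35.3  -2.6 116.2  13.5  32.9 -22.1] F [ 0.2  0.  -0.8] t 12.68
[[0.3803, 0.7587, 0.529], [0.9249, -0.3113, -0.2183], [-0.001, 0.5722, -0.8201]]
wood 795 lo [-37.8  -2.    2.9] hi [54.9  9.1 48. ] med [-9.4  8.  27.1]
  plane y=a x+b z+c [-2.8000e-03  1.5000e-03  7.9795e+00] 693 deg [-0.16  0.09]
bris 20 lo [58.9  4.5 85.2] hi [ 74.3   6.1 109.2] med [70.3  5.  91.1]
ferr 792 lo [-35.8  -6.7  50.9] hi [70.6  9.1 93.7] med [ 0.5  7.9 65.7]
  plane y=a x+b z+c [-4.2000e-03 -1.4200e-02  8.9751e+00] 611 deg [-0.24 -0.82]
```

View pics/b.png

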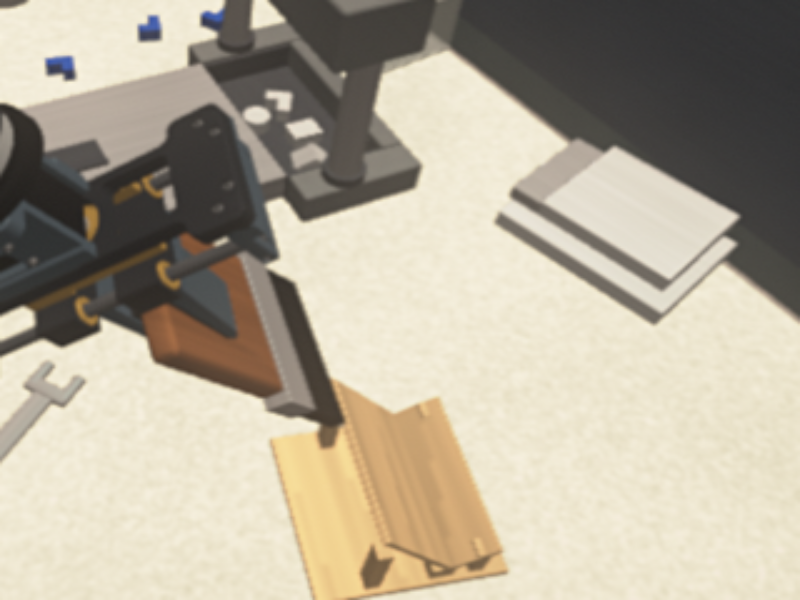

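```bash
cat > rot.py <<'E'
from h import *
import pickle,sys
def meas(f,M,p):
    P=cloud(f); hsv=cv2.cvtColor(f['pixels'],cv2.COLOR_RGB2HSV).astype(int); q=(P-p)@M; q[np.isnan(q)]=9999
    S,V=hsv[...,1],hsv[...,2]
    base=(abs(q[...,1]-8.5)<5)&(abs(q[...,0])<95)&(q[...,2]>-10)&(q[...,2]<150)&(P[...,2]>35)
    m=base&(S<70)&(V>65)&(q[...,2]>40)
    m=cv2.morphologyEx(m.astype(np.uint8),cv2.MORPH_OPEN,np.ones((3,3)))
    n,L,st,_=cv2.connectedComponentsWithStats(m); i=1+np.argmax(st[1:,4]); t=q[L==i]
    r=cv2.minAreaRect(t[:,[0,2]].astype(np.float32)); print('ferrule (x,z) rect',np.round(r[0],1),np.round(r[1],1),round(r[2],2),len(t))
    # bristle/ferrule boundary and wood/ferrule boundary lines: per-x-bin max/min z
    for nm,fn in (('low',lambda a:np.percentile(a,97)),('up',lambda a:np.percentile(a,3))):
        xs=np.arange(-60,90,6); pts=[(x,fn(t[abs(t[:,0]-x)<4][:,2])) for x in xs if (abs(t[:,0]-x)<4).sum()>12]
        pts=np.array(pts)[1:-1]
        s,c=np.polyfit(pts[:,0],pts[:,1],1); print(nm,'z=',round(s,3),'x+',round(c,1),'deg',round(np.degrees(np.arctan(s)),2),len(pts))
    w=base&(hsv[...,0]<16)&(S>100)&(V<170); t=q[w]; print('wood n',len(t),'z min', np.percentile(t[:,2],1).round(1))
if __name__=='__main__':
    if len(sys.argv)>1: f=grab('side')
    else: f=pickle.load(open('b.pkl','rb'))
    M,p=tilt(); meas(f,M,p)
E
python3 rot.py
python3 - <<'E'
from h import *
import pickle
f=pickle.load(open('side0.pkl','rb')); P=cloud(f)
from importlib import import_module
from rot import meas
# initial, reference to grasp pose
M=np.array([[0.3813,0.7555,0.5327],[0.9244,-0.3118,-0.2196],[0.0002,0.5762,-0.8173]]); meas(f,M,np.array([528.7,-318.9,143.3]))
g=pickle.load(open('side0.pkl','rb')); k=(P[...,2]>4)&(P[...,2]<15)&(P[...,0]>350)&(P[...,0]<650)&(P[...,1]>-280)&(P[...,1]<-20)
print('low things',np.percentile(P[k],[1,99],axis=0).round())
E
```

```text
pos [ 466.2 -263.1  264.6] tilt 34.79 az -22.38 q [-35.2  -2.5 116.3  13.6  32.8 -22.1] F [-0.6 -0.6 -2. ] t 12.73
ferrule (x,z) rect [21.4 83.9] [ 82.4 107. ] 81.54 1082
low z= -0.342 x+ 114.4 deg -18.87 17
up z= -0.137 x+ 51.1 deg -7.81 17
wood n 832 z min -9.2
ferrule (x,z) rect [ 2.3 80.9] [ 47.5 108. ] 88.52 516
low z= -0.2 x+ 93.7 deg -11.3 17
up z= -0.016 x+ 59.3 deg -0.93 17
wood n 950 z min -9.5
low things [[ 351. -278.    4.]
 [ 642.  -20.   14.]]
```

Emit:
send_rows(
  steps=[
    [[0.5,-0.09,-0.03,0,0],[0.9,-0.16,-0.045,0,0],[0.9,-0.16,-0.045,0,0],[0.9,-0.16,-0.045,0,0],[0.9,-0.16,-0.045,0,0]],
  ],
)

```text
time_s: 13.15
ee_pos: [500.3, -105.1, 252.0]
ee_rot: [145.6, -0.0, 67.6]
force: [0.5, -1.0, -1.0]
gripper_width: 15.9
gripper_force: 45.0
```

Emit:
send_rows(
  steps=[
    [[0.9,-0.16,-0.045,0,0],[0.9,-0.16,-0.045,0,0],[0.9,-0.16,-0.045,0,0],[0.9,-0.16,-0.045,0,0],[0.6,-0.1,-0.03,0,0]],
  ],
)

```text
time_s: 13.57
ee_pos: [537.8, 63.7, 242.0]
ee_rot: [145.6, -0.0, 67.9]
force: [0.6, -0.3, -1.7]
gripper_width: 15.6
gripper_force: 45.0
```

Emit:
send_rows(
  steps=[
    [[0,0,0,0,0]],
  ],
)

```text
time_s: 13.65
ee_pos: [538.8, 65.1, 242.0]
ee_rot: [145.6, -0.1, 68.1]
force: [0.2, -0.1, -1.3]
gripper_width: 15.7
gripper_force: 45.0
```

```bash
python3 rot.py x; python3 -c "
from h import *
M,p=tilt(); print(M.round(3),units(M,np.array([540,66,157])-p))"
```

```text
pos [537.8  62.7 241.8] tilt 34.38 az -22.1 q [ 18.6   2.6 114.6 -34.3  40.8  62.7] F [-0.9 -0.6 -1.8] t 13.7
ferrule (x,z) rect [21.4 69.8] [ 44.2 109.7] 85.37 349
low z= -0.106 x+ 90.1 deg -6.08 15
up z= -0.146 x+ 53.9 deg -8.31 15
wood n 411 z min -8.8
pos [537.8  62.7 241.8] tilt 34.38 az -22.1 q [ 18.6   2.6 114.6 -34.3  40.8  62.7] F [-0.9 -0.6 -1.8] t 13.7
[[ 0.375  0.765  0.523]
 [ 0.927 -0.309 -0.212]
 [-0.001  0.565 -0.825]] [ 0.1  -1.18  1.76]
```

Emit:
send_rows(
  steps=[
    [[0.02,-0.3,0.44,0,0],[0.02,-0.3,0.44,0,0],[0.02,-0.3,0.44,0,0],[0.02,-0.28,0.42,0,0],[0,0,0,0,0]],
  ],
)

```text
time_s: 14.12
ee_pos: [535.9, 60.6, 154.5]
ee_rot: [145.9, 0.3, 67.6]
force: [-0.2, -0.3, -2.0]
gripper_width: 15.9
gripper_force: 45.0
```

Emit:
send_rows(
  steps=[
    [[0,0,0,0,0],[0,0,0,0,0],[0,-0.03,0.05,0,0],[0,-0.03,0.05,0,0],[0,0,0,0,0]],
  ],
  squeeze=10,
)

```text
time_s: 14.53
ee_pos: [539.8, 62.3, 155.7]
ee_rot: [145.4, -0.1, 67.6]
force: [-0.3, -0.6, -1.9]
gripper_width: 15.8
gripper_force: 10.0
```

```bash
python3 rot.py x
```

```text
pos [539.8  62.3 155.7] tilt 34.59 az -22.24 q [ 18.6   8.7 122.4 -47.7  30.1  79.1] F [-0.5 -0.5 -1.7] t 14.58
ferrule (x,z) rect [19.2 70.2] [ 42.9 110.7] 84.14 343
low z= -0.107 x+ 89.8 deg -6.12 16
up z= -0.131 x+ 53.5 deg -7.45 16
wood n 407 z min -9.1
```

Continue downward slowly until contact and flush.

Emit:
send_rows(
  steps=[
    [[0,-0.04,0.06,0,0],[0,-0.04,0.06,0,0],[0,0,0,0,0]],
  ],
)

```text
time_s: 14.83
ee_pos: [540.5, 62.8, 150.3]
ee_rot: [145.3, -0.1, 67.7]
force: [-1.6, 0.5, 3.1]
gripper_width: 16.0
gripper_force: 10.0
```

Emit:
send_rows(
  steps=[
    [[0,-0.04,0.06,0,0],[0,-0.04,0.06,0,0],[0,0,0,0,0]],
  ],
)

```text
time_s: 15.08
ee_pos: [542.5, 64.1, 146.5]
ee_rot: [145.1, -0.3, 67.9]
force: [-2.0, 3.7, 9.4]
gripper_width: 16.1
gripper_force: 10.0
```

```bash
python3 rot.py x
```

```text
pos [542.5  64.1 146.6] tilt 34.88 az -21.68 q [ 18.6   9.7 123.1 -50.4  28.7  82.1] F [-1.9  2.3  8.8] t 15.13
ferrule (x,z) rect [17.8 66.8] [ 42.  110.2] 84.06 338
low z= -0.1 x+ 86.6 deg -5.69 16
up z= -0.122 x+ 50.4 deg -6.94 16
wood n 388 z min -8.8
```

Emit:
send_rows(
  steps=[
    [[0,0,0,0,0],[0,0.3,-0.43,0,0],[0,0.5,-0.7,0,0],[0,0.5,-0.7,0,0],[0,0.2,-0.3,0,0]],
  ],
  squeeze=45,
)

```text
time_s: 15.55
ee_pos: [542.6, 62.5, 252.7]
ee_rot: [145.1, -0.3, 67.7]
force: [0.8, 0.6, -2.2]
gripper_width: 15.5
gripper_force: 45.0
```

Emit:
send_rows(
  steps=[
    [[-0.5,0.07,0.05,0,0],[-0.87,0.115,0.08,0,0],[-0.87,0.115,0.08,0,0],[-0.87,0.115,0.08,0,0],[-0.87,0.115,0.08,0,0]],
  ],
)

```text
time_s: 15.97
ee_pos: [503.0, -96.4, 247.1]
ee_rot: [145.5, 0.0, 67.7]
force: [0.7, 0.1, -1.7]
gripper_width: 16.0
gripper_force: 45.0
```

Emit:
send_rows(
  steps=[
    [[-0.87,0.115,0.08,0,0],[-0.87,0.115,0.08,0,0],[-0.87,0.115,0.08,0,0],[-0.87,0.115,0.08,0,0],[-0.87,0.115,0.08,0,0]],
  ],
)

```text
time_s: 16.38
ee_pos: [463.8, -262.9, 246.6]
ee_rot: [145.6, -0.0, 67.7]
force: [0.6, 0.5, -1.3]
gripper_width: 15.6
gripper_force: 45.0
```

Emit:
send_rows(
  steps=[
    [[-0.87,0.115,0.08,0,0],[0,0,0,0,0],[0,0,0,0,0]],
  ],
)

```text
time_s: 16.63
ee_pos: [455.8, -297.9, 246.2]
ee_rot: [145.6, -0.1, 67.4]
force: [-0.8, 0.4, -1.0]
gripper_width: 15.6
gripper_force: 45.0
```

```bash
python3 rot.py x; python3 -c "
from h import *
M,p=tilt(); print(M.round(3),units(M,np.array([453.9,-312.3,251.9])-p))"
```

```text
pos [ 456.1 -296.3  246. ] tilt 34.35 az -22.32 q [-40.4  -0.2 116.8  19.4  31.9 -31.6] F [-0.2  1.  -2.3] t 16.68
ferrule (x,z) rect [ 7.4 66.9] [46.3 90. ] 83.01 726
low z= -0.153 x+ 89.5 deg -8.71 13
up z= -0.142 x+ 48.9 deg -8.11 13
wood n 734 z min -8.9
pos [ 456.1 -296.3  246. ] tilt 34.35 az -22.32 q [-40.4  -0.2 116.8  19.4  31.9 -31.6] F [-0.2  1.  -2.3] t 16.68
[[ 0.382  0.763  0.522]
 [ 0.924 -0.316 -0.214]
 [ 0.002  0.564 -0.826]] [-0.39  0.17 -0.06]
```

Emit:
send_rows(
  steps=[
    [[-0.39,0.17,-0.06,0,0],[0,0,0,0,0],[0,0,0.5,0,0],[0,0,0.5,0,0],[0,0,0,0,0]],
  ],
)

```text
time_s: 17.1
ee_pos: [476.2, -317.9, 216.2]
ee_rot: [145.9, -0.2, 67.8]
force: [0.0, 0.3, -1.8]
gripper_width: 15.8
gripper_force: 45.0
```

```bash
python3 rot.py x; python3 -c "
from h import *
M,p=tilt(); G=np.array([528.7,-318.9,143.3])+np.array([-8.5,-20.7,0])
print(M.round(3),units(M,G-p))"
```

```text
pos [ 476.  -318.1  217.6] tilt 34.23 az -21.95 q [-41.1   4.3 116.5  22.9  28.4 -36.1] F [-0.7  0.2 -1.8] t 17.15
ferrule (x,z) rect [ 8.4 67.8] [48.4 88.4] 82.49 554
low z= -0.122 x+ 86.9 deg -6.98 13
up z= -0.107 x+ 50.2 deg -6.09 13
wood n 572 z min -9.5
pos [ 476.  -318.1  217.6] tilt 34.23 az -21.95 q [-41.1   4.3 116.5  22.9  28.4 -36.1] F [-0.7  0.2 -1.8] t 17.15
[[ 0.378  0.765  0.522]
 [ 0.926 -0.314 -0.21 ]
 [ 0.003  0.562 -0.827]] [-0.09 -0.03  2.23]
```

Emit:
send_rows(
  steps=[
    [[-0.09,0.08,0.3,0,0],[0,0,0.5,0,0],[0,0,0.5,0,0],[0,0,0.5,0,0],[0,0,0.1,0,0]],
  ],
)

```text
time_s: 17.57
ee_pos: [517.4, -339.7, 157.3]
ee_rot: [145.7, -0.1, 67.8]
force: [-0.8, -0.2, -1.4]
gripper_width: 15.7
gripper_force: 45.0
```

```bash
python3 rot.py x; python3 -c "
from h import *
M,p=tilt(); G=np.array([528.7,-318.9,143.3])+np.array([-8.5,-20.7,0])
print(M.round(3),units(M,G-p))"
```

```text
pos [ 517.3 -339.8  157.7] tilt 34.34 az -22.06 q [-39.7  12.5 116.8  29.7  20.2 -42.7] F [-0.  -0.1 -1.6] t 17.62
ferrule (x,z) rect [ 1.9 72.5] [49.4 73.8] 83.34 403
low z= -0.1 x+ 93.6 deg -5.7 10
up z= -0.108 x+ 50.0 deg -6.15 10
wood n 448 z min -8.9
pos [ 517.3 -339.8  157.7] tilt 34.34 az -22.06 q [-39.7  12.5 116.8  29.7  20.2 -42.7] F [-0.  -0.1 -1.6] t 17.62
[[ 0.379  0.764  0.523]
 [ 0.926 -0.314 -0.212]
 [ 0.002  0.564 -0.826]] [ 0.03 -0.15  0.33]
```

Emit:
send_rows(
  steps=[
    [[0.03,0,0.2,0,0],[0,0,0.12,0,0],[0,-0.07,0.05,0,0],[0,0,0,0,0]],
  ],
)

```text
time_s: 17.95
ee_pos: [522.6, -342.0, 145.1]
ee_rot: [145.5, -0.1, 67.7]
force: [0.6, 0.3, -2.2]
gripper_width: 16.0
gripper_force: 45.0
```

Emit:
send_rows(
  steps=[
    [[0,-0.03,0.05,0,0],[0,0,0.05,0,0],[0,0,0,0,0]],
  ],
)

```text
time_s: 18.2
ee_pos: [524.1, -343.0, 141.3]
ee_rot: [145.5, -0.1, 67.6]
force: [-0.3, 0.0, -1.0]
gripper_width: 15.7
gripper_force: 45.0
```

```bash
python3 -c "
from h import *
M,p=tilt(); G=np.array([528.7,-318.9,143.3])+np.array([-8.5,-20.7,0])
print(M.round(3),units(M,G-p))"
```

```text
pos [ 524.1 -343.   141.3] tilt 34.5 az -22.29 q [-39.4  14.3 117.3  33.   17.8 -45.9] F [-0.3  0.  -1. ] t 18.2
[[ 0.381  0.762  0.524]
 [ 0.925 -0.314 -0.215]
 [ 0.001  0.566 -0.824]] [ 0.04 -0.07 -0.11]
```

Emit:
send_rows(
  steps=[
    [[0.04,-0.05,0.06,0,0],[0,0,0.04,0,0],[0,0,0,0,0]],
  ],
)

```text
time_s: 18.45
ee_pos: [525.2, -341.8, 138.3]
ee_rot: [145.4, -0.0, 67.6]
force: [-9.3, 3.0, 9.1]
gripper_width: 15.6
gripper_force: 45.0
```

Emit:
send_rows(
  steps=[
    [[0,0,0.05,0,0],[0,0,0.04,0,0],[0,0,0,0,0]],
  ],
)

```text
time_s: 18.7
ee_pos: [526.2, -340.9, 137.5]
ee_rot: [145.3, -0.1, 67.7]
force: [-23.2, 12.9, 30.5]
gripper_width: 16.1
gripper_force: 45.0
```

```bash
python3 -c "
from h import *
M,p=tilt(); G=np.array([528.7,-318.9,143.3])+np.array([-8.5,-20.7,0])
print(M.round(3),units(M,G-p))"
```

```text
pos [ 526.2 -340.9  137.5] tilt 34.66 az -22.1 q [-39.1  14.6 117.7  34.5  17.1 -47.2] F [-23.2  12.9  30.5] t 18.7
[[ 0.379  0.761  0.527]
 [ 0.926 -0.313 -0.214]
 [ 0.002  0.569 -0.822]] [-0.03 -0.04 -0.21]
```

Emit:
send_rows(
  steps=[
    [[0,0,-0.05,0,0],[0,0,0,0,0],[0,0,0,0,0],[0,0,0,0,0]],
  ],
  squeeze=3,
)

```text
time_s: 19.03
ee_pos: [526.7, -342.3, 136.1]
ee_rot: [145.4, -0.0, 67.6]
force: [-1.3, 1.3, 3.8]
gripper_width: 15.6
gripper_force: 3.0
```

Emit:
send_rows(
  steps=[
    [[0,0,0,0,0.22],[0,0,0,0,0.22],[0,0,0,0,0.25],[0,0,0,0,0.3],[0,0,0,0,0.3]],
  ],
)

```text
time_s: 19.45
ee_pos: [526.4, -342.3, 135.4]
ee_rot: [145.5, -0.1, 67.6]
force: [-0.2, -0.6, -0.5]
gripper_width: 27.2
gripper_force: 0.0
```

Emit:
send_rows(
  steps=[
    [[0,0,0,0,0.8],[0,0,0,0,0.9],[0,0,0,0,1],[0,0,0,0,1],[0,0,0,0,1]],
  ],
)

```text
time_s: 19.87
ee_pos: [526.2, -342.0, 135.6]
ee_rot: [145.5, -0.1, 67.6]
force: [1.0, 0.0, 0.2]
gripper_width: 58.0
gripper_force: 0.0
```

Emit:
send_rows(
  steps=[
    [[0,0,0,0,1],[0,0,0,0,1],[0,0,0,0,1],[0,0,0,0,1],[0,0,0,0,1]],
  ],
)

```text
time_s: 20.28
ee_pos: [526.2, -342.1, 135.6]
ee_rot: [145.5, -0.1, 67.6]
force: [-0.3, -0.8, -0.3]
gripper_width: 90.2
gripper_force: 0.0
```

```bash
cat > seat.py <<'E'
from h import *
import pickle,sys
def brush(f,tag):
    P=cloud(f); hsv=cv2.cvtColor(f['pixels'],cv2.COLOR_RGB2HSV).astype(int)
    S=np.array([596.2,-345.2,30]); c,s=np.cos(np.radians(-21.2)),np.sin(np.radians(-21.2)); a=np.radians(35)
    X=np.array([c,s,0]);Y=np.array([-s,c,0]);U=np.array([0,0,1])*np.cos(a)-X*np.sin(a);N=X*np.cos(a)+np.array([0,0,1])*np.sin(a)
    d=P-S; d[np.isnan(d)]=9999; u,y,n=d@U,d@Y,d@N
    box=(abs(y)<85)&(u>-10)&(u<200)&(abs(n-9)<12)
    w=box&(hsv[...,0]<16)&(hsv[...,1]>100)&(hsv[...,2]<165)&(u>78)
    t=np.c_[y[w],u[w],n[w]]; lo,hi=np.percentile(t,[1,99],axis=0); print(tag,'wood',len(t),lo.round(1),hi.round(1),'n med',np.median(t[:,2]).round(1))
    b=box&(hsv[...,2]<55)&(u<60); t=np.c_[y[b],u[b],n[b]]
    if len(t)>20: lo,hi=np.percentile(t,[1,99],axis=0); print('  bristle',len(t),lo.round(1),hi.round(1))
    # wood/ferrule boundary: lower end of wood per y bin
    p=[(k,np.percentile(u[w&(abs(y-k)<4)],3)) for k in range(-40,44,6) if (w&(abs(y-k)<4)).sum()>15]
    if len(p)>3: print('  boundary slope deg',np.degrees(np.arctan(np.polyfit(*np.array(p).T,1)[0])).round(2),'u0',np.polyfit(*np.array(p).T,1)[1].round(1),len(p))
    p=[(k,np.percentile(u[w&(abs(y-k)<4)],97)) for k in range(-40,44,6) if (w&(abs(y-k)<4)).sum()>15]
    print('  top',np.round([q[1] for q in p],1).tolist(),[q[0] for q in p])
    A=np.c_[y[w],u[w],np.ones(w.sum())]; co=np.linalg.lstsq(A,n[w],rcond=None)[0]; print('  plane n=',co.round(4))
brush(pickle.load(open('side0.pkl','rb')),'initial')
brush(grab('side'),'now'); tilt()
E
python3 seat.py
```

```text
initial wood 2313 [-47.6  82.5  -0.4] [ 42.5 185.2  13.4] n med 11.9
  boundary slope deg -0.02 u0 85.9 14
  top [184.7, 184.4, 183.6, 183.8, 184.0, 184.4, 184.3, 184.5, 184.9, 184.4, 184.8, 184.7, 184.9, 185.0] [-40, -34, -28, -22, -16, -10, -4, 2, 8, 14, 20, 26, 32, 38]
  plane n= [ 0.0196 -0.0464 17.1433]
now wood 1554 [-63.4  84.   -0.4] [ 31.3 186.9  13.3] n med 12.0
  boundary slope deg 28.75 u0 105.3 13
  top [184.6, 185.9, 186.8, 175.8, 167.0, 187.0, 187.0, 187.1, 187.3, 186.9, 182.6, 171.4, 160.1] [-40, -34, -28, -22, -16, -10, -4, 2, 8, 14, 20, 26, 32]
  plane n= [ 0.044  -0.0366 17.3404]
pos [ 526.2 -342.1  135.6] tilt 34.5 az -22.28 q [-39.1  14.8 117.6  34.2  17.  -46.9] F [-0.3 -0.3 -0.4] t 20.33
```

Emit:
send_rows(
  steps=[
    [[0,0,-0.4,0,1],[0,0,-0.7,0,1],[0,0,-0.8,0,1],[0,0,-0.8,0,1],[0,0,-0.5,0,1]],
  ],
)

```text
time_s: 20.75
ee_pos: [458.4, -314.5, 243.8]
ee_rot: [145.3, 0.0, 67.6]
force: [-0.4, -1.1, 0.5]
gripper_width: 91.5
gripper_force: 0.0
```

```bash
python3 seat.py | tail -6
```

```text
plane n= [ 0.0196 -0.0464 17.1433]
now wood 2240 [-63.3  84.9  -1.1] [ 31.1 190.7  13.2] n med 11.8
  boundary slope deg 2.25 u0 89.4 13
  top [186.6, 186.7, 187.3, 187.8, 188.3, 188.5, 189.2, 189.9, 190.7, 191.4, 191.7, 125.6, 123.0] [-40, -34, -28, -22, -16, -10, -4, 2, 8, 14, 20, 26, 32]
  plane n= [ 1.30000e-02 -5.31000e-02  1.82111e+01]
pos [ 458.5 -314.8  247. ] tilt 34.94 az -22.54 q [-42.4   0.9 115.8  21.7  31.8 -35.3] F [-0.4  1.1  2.9] t 20.8
```

```bash
cat > seat2.py <<'E'
from h import *
import pickle
S=np.array([596.2,-345.2,30]); c,s=np.cos(np.radians(-21.2)),np.sin(np.radians(-21.2)); a=np.radians(35)
X=np.array([c,s,0]);Y=np.array([-s,c,0]);U=np.array([0,0,1])*np.cos(a)-X*np.sin(a);N=X*np.cos(a)+np.array([0,0,1])*np.sin(a)
def ana(f,tag):
    P=cloud(f); d=P-S; d[np.isnan(d)]=9999; u,y,n=d@U,d@Y,d@N; hsv=cv2.cvtColor(f['pixels'],cv2.COLOR_RGB2HSV).astype(int)
    m=(abs(n-12.5)<2.2)&(abs(y)<85)&(u>95)&(u<205); t=np.c_[y[m],u[m]].astype(np.float32)
    r=cv2.minAreaRect(t); print(tag,'handle rect',np.round(r[0],1),np.round(r[1],1),round(r[2],2),len(t))
    # side edges
    for nm,fn in (('L',98.5),('R',1.5)):
        p=np.array([(k,np.percentile(t[abs(t[:,1]-k)<3][:,0],fn)) for k in range(100,172,6) if (abs(t[:,1]-k)<3).sum()>15]); 
        if len(p)>3: sl=np.polyfit(p[:,0],p[:,1],1); print('  ',nm,'y=%.3f u + %.1f'%tuple(sl),'at0',round(sl[1],1),'at140',round(np.polyval(sl,140),1))
    b=(hsv[...,2]<60)&(abs(y)<80)&(u>-15)&(u<70)&(n>3)&(n<16); t=np.c_[y[b],u[b],n[b]]
    if len(t)>20: print('  bristle',len(t),np.percentile(t,[2,98],axis=0).round(1).tolist())
    p=[(k,np.percentile(u[b&(abs(y-k)<5)],5).round(1)) for k in range(-56,60,8) if (b&(abs(y-k)<5)).sum()>5]; print('  bottom',p)
if __name__=='__main__':
    ana(pickle.load(open('side0.pkl','rb')),'init'); f=grab('side'); pickle.dump(f,open('now.pkl','wb')); ana(f,'now')
E
python3 seat2.py
```

```text
init handle rect [  0.3 139.9] [95.4 89.8] 0.13 1498
   L y=-0.010 u + 45.2 at0 45.2 at140 43.8
   R y=-0.006 u + -44.7 at0 -44.7 at140 -45.6
  bottom [(-48, np.float64(7.7))]
now handle rect [-12.6 141.3] [95.6 97.6] 4.27 1474
   L y=-0.382 u + 73.9 at0 73.9 at140 20.5
   R y=-0.093 u + -45.8 at0 -45.8 at140 -58.7
  bottom []
```

```bash
cat > tgt.py <<'E'
from seat2 import *
def go(u,y,n): return S+u*U+y*Y+n*N
E
python3 -c "
from tgt import *
M,p=tilt(); d=p-S; print('now u,y,n',(d@U).round(1),(d@Y).round(1),(d@N).round(1)); a=go(215,-90,5); b=go(150,-90,5)
print(units(M,a-p),units(M,b-a),units(M,go(150,-64,5)-b))"
```

```text
pos [ 459.2 -315.2  245.1] tilt 34.89 az -22.52 q [-42.4   1.1 115.9  21.7  31.6 -35.4] F [-0.1 -0.1 -0.3] t 20.85
now u,y,n 255.7 -21.6 9.9
[-1.7  -0.09  1.04] [0.02 0.   1.62] [ 0.65 -0.01 -0.01]
```

Emit:
send_rows(
  steps=[
    [[-0.85,-0.05,0,0,0],[-0.85,-0.05,0,0,0],[0,0,0,0,0],[0,0,0,0,0],[0,0,0,0,0]],
  ],
)

```text
time_s: 21.27
ee_pos: [430.1, -375.8, 237.2]
ee_rot: [145.6, -0.1, 67.6]
force: [-0.8, 0.1, -0.2]
gripper_width: 60.6
gripper_force: 0.0
```

Emit:
send_rows(
  steps=[
    [[0,0,0,0,0],[0,0,0,0,0],[0,0,0,0,0],[0,0,0,0,0],[0,0,0,0,0]],
  ],
)

```text
time_s: 21.68
ee_pos: [430.5, -375.7, 238.9]
ee_rot: [145.5, -0.0, 67.7]
force: [0.1, 0.0, -0.9]
gripper_width: 27.5
gripper_force: 0.0
```

Emit:
send_rows(
  steps=[
    [[0,0,0.5,0,0],[0,0,0.7,0,0],[0,0,0.7,0,0],[0,0,0.7,0,0],[0,0,0,0,0]],
  ],
)

```text
time_s: 22.1
ee_pos: [485.0, -397.3, 148.2]
ee_rot: [145.9, -0.2, 67.7]
force: [-0.0, 0.9, -0.2]
gripper_width: 0.8
gripper_force: 0.0
```

```bash
python3 -c "
from tgt import *
s=env.state(); print(s['gripper_width']); M,p=tilt(s); d=p-S; print('now u,y,n',(d@U).round(1),(d@Y).round(1),(d@N).round(1)); 
print(units(M,go(150,-75,5)-p),units(M,go(150,-64,5)-p))"
```

```text
0.8164970935742417
pos [ 485.  -397.3  148.2] tilt 34.12 az -21.93 q [-48.   14.4 115.6  38.4  23.3 -57.7] F [-0.   0.9 -0.2] t 22.1
now u,y,n 145.4 -88.8 -1.7
[ 0.35  0.16 -0.12] [ 0.62  0.15 -0.12]
```

Nudge the handle's right edge leftward in small steps.

Emit:
send_rows(
  steps=[
    [[0.2,0.15,-0.1,0,0],[0.15,0,0,0,0],[0.1,0,0,0,0],[0.05,0,0,0,0],[0,0,0,0,0]],
  ],
)

```text
time_s: 22.52
ee_pos: [494.7, -380.5, 160.5]
ee_rot: [145.5, -0.0, 67.7]
force: [0.5, 0.2, -0.0]
gripper_width: 0.3
gripper_force: 0.0
```

Emit:
send_rows(
  steps=[
    [[0.05,0,0,0,0],[0.05,0,0,0,0],[0,0,0,0,0]],
  ],
)

```text
time_s: 22.77
ee_pos: [496.3, -377.4, 160.0]
ee_rot: [145.5, -0.0, 67.6]
force: [-0.1, -0.2, 0.8]
gripper_width: 0.5
gripper_force: 0.1
```

```bash
python3 seat2.py; python3 -c "
from tgt import *
M,p=tilt(); d=p-S; print('now u,y,n',(d@U).round(1),(d@Y).round(1),(d@N).round(1))"
```

```text
init handle rect [  0.3 139.9] [95.4 89.8] 0.13 1498
   L y=-0.010 u + 45.2 at0 45.2 at140 43.8
   R y=-0.006 u + -44.7 at0 -44.7 at140 -45.6
  bottom [(-48, np.float64(7.7))]
now handle rect [-19.1 152.4] [ 65.9 131.2] 89.03 664
   L y=0.010 u + 41.8 at0 41.8 at140 43.2
   R y=-1.092 u + 99.7 at0 99.7 at140 -53.1
  bottom [(-56, np.float64(12.2))]
pos [ 496.3 -377.4  159.9] tilt 34.52 az -22.29 q [-45.1  13.  115.8  34.8  22.6 -51.7] F [-0.4  0.2 -0. ] t 22.82
now u,y,n 153.2 -66.1 7.8
```

Emit:
send_rows(
  steps=[
    [[-0.5,0,0,0,0],[-0.3,0,-0.5,0,0],[0,0,-0.9,0,0],[0,0,-0.9,0,0],[0,0,-0.5,0,0]],
  ],
)

```text
time_s: 23.23
ee_pos: [424.5, -383.4, 255.0]
ee_rot: [145.3, 0.0, 67.6]
force: [1.2, 0.1, 0.6]
gripper_width: 0.5
gripper_force: 0.0
```

```bash
python3 seat2.py; python3 seat.py|tail -6
```

```text
init handle rect [  0.3 139.9] [95.4 89.8] 0.13 1498
   L y=-0.010 u + 45.2 at0 45.2 at140 43.8
   R y=-0.006 u + -44.7 at0 -44.7 at140 -45.6
  bottom [(-48, np.float64(7.7))]
now handle rect [ -1.6 121.4] [54.8 94.8] 88.54 768
   L y=-0.621 u + 112.5 at0 112.5 at140 25.6
   R y=0.005 u + -47.9 at0 -47.9 at140 -47.1
  bottom []
  plane n= [ 0.0196 -0.0464 17.1433]
now wood 981 [-49.3  81.1   2.4] [ 40.2 143.8  13.4] n med 12.2
  boundary slope deg -0.12 u0 82.9 14
  top [144.2, 144.3, 144.2, 142.1, 139.7, 139.7, 139.1, 139.4, 139.9, 139.5, 139.9, 139.3, 139.9, 138.3] [-40, -34, -28, -22, -16, -10, -4, 2, 8, 14, 20, 26, 32, 38]
  plane n= [ 0.0212  0.0158 10.1244]
pos [ 425.2 -384.   256.2] tilt 34.86 az -22.66 q [-53.    2.9 112.2  28.4  37.4 -49.2] F [-0.5  0.5 -0.1] t 23.33
```

Emit:
send_rows(
  steps=[
    [[0.82,-0.07,-0.05,0,0.5],[0.82,-0.07,-0.05,0,0.5],[0.82,-0.07,-0.05,0,0.5],[0.82,-0.07,-0.05,0,0.5],[0.82,-0.07,-0.05,0,0.5]],
  ],
)

```text
time_s: 23.75
ee_pos: [471.9, -223.1, 251.2]
ee_rot: [145.6, -0.1, 67.6]
force: [0.9, 0.0, 1.1]
gripper_width: 31.0
gripper_force: 0.0
```

Emit:
send_rows(
  steps=[
    [[0.82,-0.07,-0.05,0,0.5],[0,-0.6,-0.42,0,0.5],[0,-0.6,-0.42,0,0.5],[0,-0.6,-0.42,0,0.5],[0,-0.6,-0.42,0,0.5]],
  ],
)

```text
time_s: 24.17
ee_pos: [371.8, -147.1, 251.8]
ee_rot: [145.7, -0.1, 67.8]
force: [-0.1, 0.1, 1.2]
gripper_width: 45.8
gripper_force: 0.0
```

```bash
python3 seat2.py|tail -4; python3 seat.py|tail -5; python3 -c "
from h import *
M,p=tilt();print(M.round(3),'in',units(M,[-27.7,11.4,0]))"
```

```text
now handle rect [ -1.5 140.3] [94.6 90.1] 0.44 1503
   L y=-0.001 u + 42.4 at0 42.4 at140 42.3
   R y=0.006 u + -48.2 at0 -48.2 at140 -47.4
  bottom []
now wood 2344 [-49.1  82.7  -0.6] [ 41.1 185.3  13.3] n med 11.8
  boundary slope deg -0.61 u0 86.1 14
  top [185.3, 184.7, 184.0, 184.2, 184.1, 184.5, 184.4, 184.2, 184.3, 184.6, 184.8, 184.9, 185.2, 185.2] [-40, -34, -28, -22, -16, -10, -4, 2, 8, 14, 20, 26, 32, 38]
  plane n= [ 0.0214 -0.0482 17.3748]
pos [ 369.4 -146.4  251.4] tilt 34.28 az -22.18 q [-24.3 -16.7 128.5   2.1  33.9  -3.4] F [-0.2 -0.2 -0.3] t 24.27
pos [ 369.4 -146.4  251.4] tilt 34.28 az -22.18 q [-24.3 -16.7 128.5   2.1  33.9  -3.4] F [-0.2 -0.2 -0.3] t 24.27
[[ 0.379  0.764  0.522]
 [ 0.925 -0.314 -0.213]
 [ 0.001  0.563 -0.826]] in [ 0.   -0.62 -0.42]
```

Emit:
send_rows(
  steps=[
    [[0,-0.6,-0.42,0,0.5],[0,-0.6,-0.42,0,0.5],[0,-0.6,-0.42,0,0.5],[0,-0.6,-0.42,0,0.5]],
  ],
)

```text
time_s: 24.6
ee_pos: [263.9, -103.4, 253.7]
ee_rot: [145.6, -0.1, 67.7]
force: [-0.2, 0.0, 0.6]
gripper_width: 45.7
gripper_force: 0.0
```

```bash
python3 -c "
from h import *
M,p=tilt();print(M.round(3),'in',units(M,[-27.7,11.4,0]))"
```

```text
pos [ 263.9 -103.4  253.7] tilt 34.37 az -22.19 q [-26.8 -31.4 133.9   3.8  43.3  -6.4] F [-0.2  0.   0.6] t 24.6
[[ 0.379  0.763  0.523]
 [ 0.925 -0.314 -0.213]
 [ 0.001  0.565 -0.825]] in [ 0.   -0.62 -0.42]
```

```bash
cat > kin.py <<'E'
import numpy as np
from scipy.optimize import least_squares, minimize
D=[(18.35,89.70,72.04,574.5,213.1),(55.9,12.3,76.6,1080,329.8),(-31.4,133.9,43.3,283.4,253.7),(54.6,12.3,80.1,1059.1,342.1),(-16.7,128.5,33.9,397.4,251.4)]
def fk(v,q):
    a,L1,L2,L3,h,e=v; q=np.radians(q); s=q[0]+q[1]
    return np.array([a+L1*np.sin(q[0])+L2*np.sin(s)-e*np.cos(s)+L3*np.sin(s+q[2]), h+L1*np.cos(q[0])+L2*np.cos(s)+e*np.sin(s)+L3*np.cos(s+q[2])])
f=lambda v:np.concatenate([fk(v,np.array(d[:3]))-d[3:] for d in D]+[[v[5]*.01,(v[0])*.01]])
r=least_squares(f,[0,400,400,250,350,0]); v=r.x
if __name__=='__main__':
    print(v.round(1),np.abs(r.fun).max())
    lo=[-48.28,12.27,2.81]; hi=[115.42,149.76,150.46]
    # reachable set at tilt T: which (r,z) hit which limit; print j5 and j3 for tilt 34.3 over grid
    for z in (80,120,160,200,300,400,500):
        row=[]
        for rr in range(200,760,60):
            g=lambda q:np.r_[fk(v,q)-[rr,z],(q.sum()-145.7)*5]
            s=least_squares(g,[10,100,35],bounds=(lo,hi)); row.append('%d:%d,%d,%d%s T%d'%(rr,*s.x,'' if np.abs(s.fun).max()<1 else '!',180-s.x.sum()))
        print(z,' | '.join(row))
E
python3 kin.py
```

```text
[  1.6 590.1 416.4 335.2 143.2 -27.1] 0.6308463568701086
80 200:-30,149,32! T27 | 260:-17,149,19! T28 | 320:-7,149,7! T30 | 380:-1,146,2! T31 | 440:4,140,2! T31 | 500:9,134,2! T32 | 560:14,129,2! T33 | 620:19,122,3 T34 | 680:23,115,7 T34 | 740:27,107,11 T34
120 200:-35,149,34! T31 | 260:-23,149,21! T32 | 320:-13,149,9 T34 | 380:-6,145,6 T34 | 440:0,139,5 T34 | 500:5,133,6 T34 | 560:10,127,8 T34 | 620:15,120,10 T34 | 680:19,112,13 T34 | 740:24,104,16 T34
160 200:-39,148,36 T34 | 260:-28,147,26 T34 | 320:-19,144,20 T34 | 380:-11,140,16 T34 | 440:-4,135,14 T34 | 500:1,129,14 T34 | 560:6,123,15 T34 | 620:12,117,16 T34 | 680:16,109,18 T34 | 740:21,102,21 T34
200 200:-41,142,44 T34 | 260:-32,141,35 T34 | 320:-23,139,29 T34 | 380:-15,135,25 T34 | 440:-8,131,22 T34 | 500:-1,126,21 T34 | 560:3,120,21 T34 | 620:9,113,22 T34 | 680:14,106,24 T34 | 740:19,99,27 T34
300 200:-43,129,60 T34 | 260:-35,128,53 T34 | 320:-28,126,47 T34 | 380:-20,123,43 T34 | 440:-14,119,40 T34 | 500:-7,115,38 T34 | 560:-1,109,37 T34 | 620:4,103,37 T34 | 680:9,97,38 T34 | 740:15,90,40 T34
400 200:-42,115,72 T34 | 260:-35,114,66 T34 | 320:-29,112,61 T34 | 380:-22,110,57 T34 | 440:-16,107,54 T34 | 500:-10,103,52 T34 | 560:-4,98,51 T34 | 620:1,92,51 T34 | 680:7,86,52 T34 | 740:13,78,53 T34
500 200:-38,100,84 T34 | 260:-33,99,79 T34 | 320:-27,98,74 T34 | 380:-21,96,71 T34 | 440:-15,93,68 T34 | 500:-10,89,66 T34 | 560:-4,84,65 T34 | 620:1,78,65 T34 | 680:7,72,66 T34 | 740:13,64,67 T34
```

```bash
cat > sim.py <<'E'
from kin import *
lo=np.array([-48.28,12.27,2.81]); hi=np.array([115.42,149.76,150.46])
def step(q,d,k):
    p=fk(v,q)+d; T=q.sum()
    g=lambda x:np.r_[fk(v,x)-p,np.radians(x.sum()-T)*k]
    return least_squares(g,np.clip(q,lo+.01,hi-.01),bounds=(lo,hi)).x
def inv(r,z,T): return least_squares(lambda x:np.r_[fk(v,x)-[r,z],(180-x.sum()-T)*5],[5,120,35],bounds=(lo,hi)).x
for k in (100,200,300,400,600):
    q=least_squares(lambda x:np.r_[fk(v,x)-[1046.8,286.1],(180-x.sum()-26.8)*5],[50,14,80],bounds=(lo,hi)).x
    for _ in range(5):
        T=np.radians(180-q.sum()); q=step(q,40*np.array([.808*np.cos(T)-.2*np.sin(T),.808*np.sin(T)+.2*np.cos(T)]),k)
    print('k',k,fk(v,q).round(),'T',(180-q.sum()).round(1))
if __name__=='__main__':
  for k in (200,400):
    for start in ((300,110),(340,100)):
      for d in ((-30,0),(-25,-20),(0,-30),(-20,-30)):
        q=inv(*start,34.3); out=[]
        for i in range(40):
            q=step(q,np.array(d,float),k); 
            if i%6==5: out.append('%d,%d,T%.0f'%(*fk(v,q),180-q.sum()))
        print(k,start,d,out)
E
python3 sim.py
```

```text
k 100 [1140.  408.] T 51.1
k 200 [1119.  391.] T 46.3
k 300 [1098.  374.] T 41.6
k 400 [1082.  361.] T 37.9
k 600 [1060.  344.] T 33.3
200 (300, 110) (-30, 0) ['127,132,T28', '0,120,T5', '-134,110,T-17', '-238,159,T-37', '-302,223,T-53', '-337,280,T-64']
200 (300, 110) (-25, -20) ['186,63,T8', '100,30,T-17', '49,-33,T-43', '-47,-160,T-62', '-177,-286,T-74', '-175,-357,T-72']
200 (300, 110) (0, -30) ['325,-24,T13', '340,-179,T-5', '351,-352,T-14', '354,-531,T-18', '354,-711,T-18', '364,-842,T-16']
200 (300, 110) (-20, -30) ['230,0,T3', '165,-157,T-21', '77,-322,T-42', '-30,-503,T-51', '-40,-594,T-51', '-8,-630,T-47']
200 (340, 100) (-30, 0) ['169,125,T25', '25,117,T10', '-107,106,T-13', '-219,146,T-33', '-291,209,T-50', '-332,269,T-62']
200 (340, 100) (-25, -20) ['229,35,T9', '142,-30,T-18', '59,-136,T-42', '-57,-261,T-59', '-169,-375,T-69', '-150,-421,T-67']
200 (340, 100) (0, -30) ['351,-37,T12', '365,-196,T-4', '375,-370,T-13', '378,-549,T-16', '378,-729,T-16', '388,-847,T-13']
200 (340, 100) (-20, -30) ['268,-29,T5', '191,-180,T-20', '101,-348,T-40', '-7,-529,T-49', '-22,-616,T-49
[... 255 characters left out ...]
0, 110) (0, -30) ['342,24,T21', '369,-70,T9', '405,-203,T-1', '431,-366,T-8', '442,-543,T-11', '443,-723,T-11']
400 (300, 110) (-20, -30) ['254,69,T18', '230,10,T4', '223,-102,T-9', '189,-217,T-23', '139,-370,T-36', '53,-552,T-43']
400 (340, 100) (-30, 0) ['174,138,T30', '85,114,T21', '16,95,T9', '-57,91,T-4', '-128,104,T-16', '-192,129,T-28']
400 (340, 100) (-25, -20) ['250,88,T22', '145,92,T12', '10,94,T8', '-52,91,T-3', '-105,98,T-12', '-149,110,T-20']
400 (340, 100) (0, -30) ['351,21,T21', '379,-77,T9', '414,-213,T-1', '439,-377,T-8', '449,-555,T-10', '450,-735,T-10']
400 (340, 100) (-20, -30) ['308,30,T19', '282,-65,T4', '230,-143,T-11', '191,-260,T-26', '130,-425,T-37', '35,-609,T-43']
```

```bash
python3 - <<'E'
from h import *
import pickle
for n in ('side0','scene0','now'):
    P=cloud(pickle.load(open(n+'.pkl','rb'))).reshape(-1,3); r=np.hypot(P[:,0],P[:,1])
    for a in range(10,420,40):
        k=(r<260)&(P[:,2]>a)&(P[:,2]<a+40); 
        if k.sum()>10: print(n,a,k.sum(),'r99',np.percentile(r[k],99).round(),'xmax',np.percentile(P[k,0],99).round())
E
cat > sim2.py <<'E'
from sim import *
k=600
q=inv(300,115,34.3)
for d,n in (((-5,-36),8),((-8,-8),1),((-14,-34),8),((0,20),1),((-20,-30),10)):
    for _ in range(n): q=step(q,np.array(d,float),k)
    print(d,n,fk(v,q).round(),'T',(180-q.sum()).round(1),q.round(1))
E
python3 sim2.py | grep -v '^k'
```

```text
side0 10 3740 r99 134.0 xmax 103.0
side0 50 750 r99 70.0 xmax 68.0
side0 90 715 r99 112.0 xmax 68.0
side0 130 1012 r99 131.0 xmax 80.0
side0 170 167 r99 163.0 xmax 94.0
side0 210 115 r99 172.0 xmax 107.0
scene0 10 2815 r99 137.0 xmax 104.0
scene0 50 611 r99 148.0 xmax 68.0
scene0 90 975 r99 158.0 xmax 68.0
scene0 130 1264 r99 162.0 xmax 80.0
scene0 170 1069 r99 168.0 xmax 93.0
scene0 210 830 r99 176.0 xmax 105.0
scene0 250 853 r99 184.0 xmax 118.0
scene0 290 884 r99 192.0 xmax 130.0
scene0 330 930 r99 199.0 xmax 143.0
scene0 370 950 r99 209.0 xmax 155.0
scene0 410 985 r99 218.0 xmax 167.0
now 10 3735 r99 134.0 xmax 103.0
now 50 965 r99 70.0 xmax 68.0
now 90 1006 r99 154.0 xmax 117.0
now 130 1639 r99 157.0 xmax 120.0
now 170 939 r99 155.0 xmax 112.0
now 210 99 r99 152.0 xmax 102.0
now 290 12 r99 260.0 xmax 246.0
now 410 116 r99 260.0 xmax 231.0
(-5, -36) 8 [333.  30.] T 21.9 [  5.6 149.7   2.8]
(-8, -8) 1 [332.  28.] T 21.5 [  5.9 149.8   2.9]
(-14, -34) 8 [300. -40.] T 9.3 [ 18.1 149.8   2.8]
(0, 20) 1 [300. -20.] T 9.3 [ 14.  148.2   8.6]
(-20, -30) 10 [ 247. -108.] T -4.9 [ 32.5 149.6   2.8]
```

```bash
cat > sim3.py <<'E'
from sim import *
k=600
q=inv(300,115,34.3)
seq=[]
for i in range(45):
    best=None
    for a in np.radians(np.arange(0,360,22.5)):
        d=38*np.array([np.cos(a),np.sin(a)]); x=step(q,d,k); p=fk(v,x)
        if p[1]<32 or p[0]<170: continue
        c=(180-x.sum())+0.02*p[0]*0-0.03*p[1]*0
        if best is None or c<best[0]-1e-6: best=(c,x,np.degrees(a),p)
    q=best[1]; seq.append('%d->%d,%d,T%.1f'%(best[2],*best[3],best[0]))
    if best[0]<0.5: break
print(len(seq)); print(' '.join(seq)); print(q)
E
python3 sim3.py | tail -3
```

```text
25
247->302,114,T31.5 247->301,106,T30.1 247->302,98,T28.7 247->303,89,T27.3 247->306,79,T25.9 247->309,69,T24.5 247->313,56,T23.1 225->305,53,T21.7 225->298,50,T20.3 225->290,47,T18.9 225->283,44,T17.5 225->276,41,T16.1 225->269,39,T14.8 225->262,36,T13.4 225->256,33,T12.1 202->238,41,T11.0 225->230,40,T9.7 225->223,39,T8.5 225->216,38,T7.3 225->209,37,T6.1 225->202,37,T4.9 225->195,37,T3.7 225->188,36,T2.6 225->181,36,T1.5 225->175,37,T0.4
[ -3.95351114 149.76        33.7769234 ]
```

Emit:
send_rows(
  steps=[
    [[0,0,0.28,-0.94,0.5],[0,0,0.28,-0.94,0.5],[0,0,0.28,-0.94,0.5],[0,0,0.28,-0.94,0.5],[0,0,0.28,-0.94,0.5]],
  ],
)

```text
time_s: 25.02
ee_pos: [294.6, -116.2, 207.7]
ee_rot: [149.9, 17.7, 95.5]
force: [-0.1, -0.2, 0.2]
gripper_width: 45.4
gripper_force: 0.0
```

Emit:
send_rows(
  steps=[
    [[0,0,0.28,-0.94,0.5],[0,0,0.28,-0.94,0.5],[0,0,0.28,-0.94,0.5],[0,0,0.28,-0.94,0.5],[0,0,0.28,-0.94,0.5]],
  ],
)

```text
time_s: 25.43
ee_pos: [324.0, -128.2, 161.3]
ee_rot: [163.7, 30.8, 128.1]
force: [-0.9, 0.6, 0.2]
gripper_width: 45.6
gripper_force: 0.0
```

Emit:
send_rows(
  steps=[
    [[0,0,0.28,-0.94,0.5],[0,0,0.28,-0.94,0.5],[0,0,0.28,-0.94,0.5],[0,0,0,-0.9,0.5]],
  ],
)

```text
time_s: 25.77
ee_pos: [341.2, -135.3, 132.4]
ee_rot: [-179.7, 34.2, 158.2]
force: [0.7, 0.5, 0.3]
gripper_width: 45.4
gripper_force: 0.0
```

```bash
python3 -c "
from h import *
M,p=tilt();print(M.round(3),'to300',units(M,np.array([278,-112,115])-p),'push',units(M,[-14.6*.925,14.6*.381,-35]),units(M,[-27*.925,27*.381,-27]))"
```

```text
pos [ 341.2 -135.3  132.4] tilt 34.24 az -22.25 q [-24.7  -9.5 144.8   7.4  10.6 -99.7] F [0.7 0.5 0.3] t 25.77
[[-0.768  0.373  0.521]
 [ 0.307  0.928 -0.213]
 [-0.563 -0.004 -0.827]] to300 [ 1.64 -0.05 -0.59] push [0.79 0.01 0.52] [0.94 0.01 0.18]
```

Emit:
send_rows(
  steps=[
    [[0.8,0,-0.2,0,0.5],[0.8,0,0.4,0,0.5],[0.8,0,0.4,0,0.5],[0.8,0,0.4,0,0.5],[0.8,0,0.4,0,0.5]],
  ],
)

```text
time_s: 26.18
ee_pos: [324.9, -122.5, 75.4]
ee_rot: [-179.6, 29.8, 157.8]
force: [0.3, 0.3, -0.5]
gripper_width: 45.8
gripper_force: 0.0
```

```bash
python3 -c "
from h import *
M,p=tilt();print(np.hypot(p[0],p[1]),M.round(3),'push',units(M,[-14.6*.925,14.6*.381,-35]),units(M,[-27*.925,27*.381,-27]))"
```

```text
pos [ 324.9 -122.5   75.4] tilt 29.8 az -22.96 q [-22.2  -2.2 149.6  -7.8   2.8 -82.3] F [ 0.3  0.3 -0.5] t 26.18
347.2398757399197 [[-0.804  0.38   0.458]
 [ 0.327  0.925 -0.194]
 [-0.497 -0.006 -0.868]] push [0.75 0.01 0.58] [0.92 0.   0.25]
```

Emit:
send_rows(
  steps=[
    [[0.94,0,-0.15,0,0.5],[0.94,0,-0.15,0,0.5],[0.94,0,0.1,0,0.5],[0.94,0,0.2,0,0.5],[0.94,0,0.2,0,0.5]],
  ],
)

```text
time_s: 26.6
ee_pos: [319.1, -116.4, 44.8]
ee_rot: [-179.8, 24.7, 157.8]
force: [0.3, -0.2, 0.9]
gripper_width: 45.6
gripper_force: 0.0
```

```bash
python3 -c "
from h import *
M,p=tilt();print(np.hypot(p[0],p[1]),M.round(3),'push',units(M,[-14.6*.925,14.6*.381,-35]),units(M,[-27*.925,27*.381,-27]))"
```

```text
pos [ 319.1 -116.4   44.8] tilt 24.69 az -22.62 q [-21.5   2.8 149.7  -9.2   2.8 -80.2] F [ 0.3 -0.2  0.9] t 26.6
339.6530011020316 [[-0.841  0.379  0.386]
 [ 0.343  0.925 -0.161]
 [-0.418 -0.003 -0.909]] push [0.7  0.   0.64] [0.9  0.   0.33]
```

Emit:
send_rows(
  steps=[
    [[0.15,0,-0.95,0,0.5],[0.5,0,-0.8,0,0.5],[0.9,0,0.0,0,0.5],[0.9,0,0.3,0,0.5],[0.9,0,0.3,0,0.5]],
  ],
)

```text
time_s: 27.02
ee_pos: [213.6, -68.8, 100.9]
ee_rot: [-179.6, 22.1, 157.7]
force: [-0.4, -0.5, 1.0]
gripper_width: 45.5
gripper_force: 0.0
```

```bash
python3 -c "
from h import *
M,p=tilt();print(np.hypot(p[0],p[1]),M.round(3),'push',units(M,[-14.6*.925,14.6*.381,-35]),units(M,[-27*.925,27*.381,-27]))"
```

```text
pos [213.6 -68.8 100.9] tilt 22.08 az -23.39 q [-17.5 -20.7 149.7  -4.6  29.1 -81.6] F [-0.4 -0.5  1. ] t 27.02
224.43485646241336 [[-0.857  0.382  0.345]
 [ 0.352  0.924 -0.149]
 [-0.376 -0.007 -0.927]] push [0.67 0.01 0.67] [0.88 0.   0.37]
```

Emit:
send_rows(
  steps=[
    [[0.6,0,0.7,0,0.5],[0.6,0,0.7,0,0.5],[0.6,0,0.7,0,0.5],[0.6,0,0.7,0,0.5],[0.6,0,0.7,0,0.5]],
  ],
)

```text
time_s: 27.43
ee_pos: [218.2, -53.7, 75.7]
ee_rot: [-178.8, 16.6, 157.7]
force: [1.0, -0.1, -0.4]
gripper_width: 45.6
gripper_force: 0.0
```

```bash
python3 -c "
from h import *
M,p=tilt();print(np.hypot(p[0],p[1]),M.round(3),'push',units(M,[-14.6*.925,14.6*.381,-35]),units(M,[-27*.925,27*.381,-27]))"
```

```text
pos [218.2 -53.7  75.7] tilt 16.62 az -26.42 q [ -9.7 -13.5 149.7 -10.   28.2 -69.1] F [ 1.  -0.1 -0.4] t 27.43
224.71697541898118 [[-0.887  0.385  0.256]
 [ 0.364  0.923 -0.127]
 [-0.285 -0.02  -0.958]] push [0.6  0.02 0.73] [0.84 0.01 0.45]
```

Emit:
send_rows(
  steps=[
    [[0.5,-0.6,0.5,0,0.5],[0.6,-0.5,0.6,0,0.5],[0.7,0,0.65,0,0.5],[0.7,0,0.65,0,0.5],[0.7,0,0.65,0,0.5]],
  ],
)

```text
time_s: 27.85
ee_pos: [186.4, -74.9, 67.9]
ee_rot: [-178.7, 11.6, 157.5]
force: [0.4, 0.0, -0.1]
gripper_width: 45.6
gripper_force: 0.0
```

```bash
python3 -c "
from h import *
M,p=tilt();print(np.hypot(p[0],p[1]),M.round(3),'push',units(M,[-14.6*.925,14.6*.381,-35]),units(M,[-27*.925,27*.381,-27]))"
```

```text
pos [186.4 -74.9  67.9] tilt 11.64 az -28.97 q [-23.3 -13.2 149.7  -2.2  31.9 -88.9] F [ 0.4  0.  -0.1] t 27.85
200.866154481045 [[-0.905  0.387  0.177]
 [ 0.375  0.922 -0.098]
 [-0.201 -0.022 -0.979]] push [0.53 0.02 0.78] [0.8  0.01 0.53]
```

Emit:
send_rows(
  steps=[
    [[0.3,-0.3,0.85,0,0.5],[0.35,-0.2,0.85,0,0.5],[0.35,-0.1,0.85,0,0.5],[0.4,-0.1,0.8,0,0.5],[0.4,0,0.8,0,0.5]],
  ],
)

```text
time_s: 28.27
ee_pos: [212.5, -130.2, 4.3]
ee_rot: [-179.3, 6.4, 157.6]
force: [0.4, -0.2, 0.3]
gripper_width: 45.8
gripper_force: 0.0
```

```bash
python3 -c "
from h import *
M,p=tilt();print(np.hypot(p[0],p[1]),np.degrees(np.arctan2(p[1],p[0])),M.round(3))"
```

```text
pos [ 212.5 -130.2    4.3] tilt 6.44 az -28.35 q [ -35.2    6.2  149.7    2.5   17.8 -105.1] F [ 0.4 -0.2  0.3] t 28.27
249.22175551829616 -31.491996482561795 [[-0.919  0.382  0.099]
 [ 0.378  0.924 -0.053]
 [-0.112 -0.012 -0.994]]
```

Emit:
send_rows(
  steps=[
    [[0.0,0,-0.95,0,0.5],[0.5,0,-0.6,0,0.5],[0.8,0,0.3,0,0.5],[0.7,0,0.6,0,0.5],[0.6,0,0.7,0,0.5]],
  ],
)

```text
time_s: 28.68
ee_pos: [143.4, -112.2, 47.7]
ee_rot: [-179.9, 4.3, 157.7]
force: [-0.2, -0.6, -0.8]
gripper_width: 45.7
gripper_force: 0.0
```

```bash
python3 -c "
from h import *
M,p=tilt();print(np.hypot(p[0],p[1]),np.degrees(np.arctan2(p[1],p[0])),M.round(3))"
```

```text
pos [ 143.4 -112.2   47.7] tilt 4.33 az -23.66 q [ -44.5   -7.7  149.8    2.8   33.9 -114.4] F [-0.2 -0.6 -0.8] t 28.68
182.12995641354672 -38.03727210804657 [[-0.922  0.38   0.069]
 [ 0.379  0.925 -0.03 ]
 [-0.075 -0.002 -0.997]]
```

Emit:
send_rows(
  steps=[
    [[0.3,0.5,0.7,0,0.5],[0.35,0.4,0.75,0,0.5],[0.45,0.1,0.75,0,0.5]],
  ],
)

```text
time_s: 28.93
ee_pos: [170.5, -87.5, 29.0]
ee_rot: [179.8, 1.5, 157.6]
force: [-0.7, 0.3, 0.4]
gripper_width: 45.6
gripper_force: 0.0
```

```bash
python3 -c "
from h import *
M,p=tilt();print(np.hypot(p[0],p[1]),np.degrees(np.arctan2(p[1],p[0])),M.round(3))"
```

```text
pos [170.5 -87.5  29. ] tilt 1.54 az -13.81 q [-31.4  -1.6 149.7   0.9  30.4 -99.8] F [-0.7  0.3  0.4] t 28.93
191.6566862089643 -27.168110574056765 [[-0.924  0.381  0.026]
 [ 0.381  0.925 -0.006]
 [-0.027  0.004 -1.   ]]
```

Emit:
send_rows(
  steps=[
    [[0.5,0.2,0.7,0,0.6],[0,0,-0.5,-0.5,0.6],[0,0,-0.6,-0.97,0.6],[0,0,-0.6,-0.97,0.6],[0,0,-0.6,-0.97,0.6]],
  ],
)

```text
time_s: 29.35
ee_pos: [171.5, -81.5, 117.0]
ee_rot: [179.9, 0.5, -178.5]
force: [1.0, -0.1, -1.0]
gripper_width: 54.5
gripper_force: 0.0
```

Emit:
send_rows(
  steps=[
    [[0,0,-0.6,-0.97,0.6],[0,0,-0.6,-0.97,0.6],[0,0,-0.6,-0.97,0.6],[0,0,-0.4,-0.97,0.6],[0,0,0,0,0.6]],
  ],
)

```text
time_s: 29.77
ee_pos: [174.2, -80.6, 206.7]
ee_rot: [-179.4, 0.6, -152.3]
force: [0.4, -0.3, -0.3]
gripper_width: 54.7
gripper_force: 0.0
```

```bash
python3 -c "
from h import *
M,p=tilt();print(M.round(3),units(M,np.array([467.8,381.5,p[2]])-p),np.degrees(np.arctan2(M[1,1],M[0,1])))
from tgt import ana; ana(grab('side'),'brush')"
```

```text
pos [174.2 -80.6 206.7] tilt 0.87 az -18.55 q [ -28.5  -19.9  128.2    0.2   70.9 -146.3] F [ 0.4 -0.3 -0.3] t 29.77
[[-0.886 -0.464  0.014]
 [-0.464  0.886 -0.005]
 [-0.01  -0.011 -1.   ]] [-11.87   6.82   0.05] 117.67289576442933
brush handle rect [ -1.1 139.9] [90.1 94.7] 89.56 1514
   L y=0.002 u + 42.0 at0 42.0 at140 42.3
   R y=0.005 u + -47.7 at0 -47.7 at140 -47.1
  bristle 283 [[-53.7, 7.1, 4.1], [46.2, 35.0, 11.2]]
  bottom [(-56, np.float64(9.1)), (-48, np.float64(10.2)), (-40, np.float64(10.7)), (-32, np.float64(10.3)), (-24, np.float64(8.3)), (-16, np.float64(7.9)), (-8, np.float64(9.2)), (0, np.float64(8.3)), (8, np.float64(7.6)), (16, np.float64(9.1)), (24, np.float64(9.1)), (32, np.float64(6.8)), (40, np.float64(6.3)), (48, np.float64(9.0))]
```

Emit:
send_rows(
  steps=[
    [[-0.85,0.487,0,0,0.6],[-0.85,0.487,0,0,0.6],[-0.85,0.487,0,0,0.6],[-0.85,0.487,0,0,0.6],[-0.85,0.487,0,0,0.6]],
  ],
)

```text
time_s: 30.23
ee_pos: [266.6, 67.2, 203.5]
ee_rot: [-179.7, 0.3, -152.4]
force: [1.1, -1.0, 0.1]
gripper_width: 55.0
gripper_force: 0.0
```

Emit:
send_rows(
  steps=[
    [[-0.85,0.487,0,0,0.6],[-0.85,0.487,0,0,0.6],[-0.85,0.487,0,0,0.6],[-0.85,0.487,0,0,0.6],[-0.85,0.487,0,0,0.6]],
  ],
)

```text
time_s: 30.65
ee_pos: [372.1, 232.3, 203.5]
ee_rot: [-179.6, 0.2, -152.3]
force: [0.4, -0.7, -0.4]
gripper_width: 55.1
gripper_force: 0.0
```

Emit:
send_rows(
  steps=[
    [[-0.85,0.487,0.5,0,0.6],[-0.85,0.487,0.5,0,0.6],[-0.85,0.487,0.5,0,0.6],[-0.5,0.28,0.3,0,0.6],[0,0,0,0,0.6]],
  ],
)

```text
time_s: 31.07
ee_pos: [445.6, 346.0, 131.8]
ee_rot: [-179.7, 0.1, -152.3]
force: [0.2, -0.5, -0.0]
gripper_width: 54.7
gripper_force: 0.0
```

```bash
cat > sp.py <<'E'
from h import *
from scipy import ndimage as nd
M,p=tilt();print(M.round(3),'yaw y',np.degrees(np.arctan2(M[1,1],M[0,1])).round(2))
f=grab('wrist'); P=cloud(f); T=np.array(f['cam_to_world']); print('cam',T[:3,3].round())
m=((P[...,2]>25)&(P[...,2]<36)&(abs(P[...,0]-467)<60)&(abs(P[...,1]-381)<60)).astype(np.uint8); m=cv2.morphologyEx(m,cv2.MORPH_OPEN,np.ones((5,5)))
L,k=nd.label(m)
for i in range(1,k+1):
    q=P[L==i]
    if len(q)>400: r=cv2.minAreaRect(q[:,:2].astype(np.float32)); print('top',len(q),np.round(r[0],1),np.round(r[1],1),round(r[2],2),np.median(q[:,2]).round(1))
print(units(M,np.array([467.8,381.5,p[2]])-p))
E
python3 sp.py
```

```text
pos [445.6 346.  131.8] tilt 0.36 az -51.2 q [ 36.9  21.   98.2  -0.4  60.8 -80.6] F [ 0.2 -0.5 -0. ] t 31.07
[[-0.885 -0.465  0.004]
 [-0.465  0.885 -0.005]
 [-0.001 -0.006 -1.   ]] yaw y 117.72
cam [377. 311. 302.]
top 1598 [466.1 381.8] [46.7 23.8] 29.48 29.6
[-0.9   0.53 -0.  ]
```

Emit:
send_rows(
  steps=[
    [[-0.88,0.54,0,-0.14,0.6],[0,0,0.7,0,0.6],[0,0,0.8,0,0.6],[0,0,0.8,0,0.6],[0,0,0.6,0,0.6]],
  ],
)

```text
time_s: 31.53
ee_pos: [466.0, 376.8, 19.0]
ee_rot: [-179.6, 0.2, -151.5]
force: [-0.8, -0.9, -0.5]
gripper_width: 54.7
gripper_force: 0.0
```

```bash
python3 -c "
from h import *
M,p=tilt();print(units(M,np.array([467,381.6,8.])-p))"
```

```text
pos [466.  376.8  19. ] tilt 0.41 az -36.19 q [ 38.1  30.7 100.7  -0.5  48.5 -80.1] F [-0.8 -0.9 -0.5] t 31.53
[-0.08  0.1   0.27]
```

Emit:
send_rows(
  steps=[
    [[-0.08,0.1,0.27,0,0.6],[0,0,0,0,0.6],[0,0,0,0,0.3],[0,0,0,0,0],[0,0,0,0,0]],
  ],
  squeeze=20,
)

```text
time_s: 31.95
ee_pos: [470.5, 384.0, 12.7]
ee_rot: [-179.7, 0.6, -151.5]
force: [-0.6, 0.9, 0.6]
gripper_width: 37.4
gripper_force: 0.0
```

Emit:
send_rows(
  steps=[
    [[0,0,0,0,0],[0,0,0,0,0],[0,0,0,0,0],[0,0,0,0,0]],
  ],
)

```text
time_s: 32.28
ee_pos: [470.2, 383.7, 12.0]
ee_rot: [-179.7, 0.5, -151.5]
force: [-1.2, -1.1, 6.4]
gripper_width: 23.7
gripper_force: 20.0
```

```bash
python3 -c "
from h import *
s=env.state(); print(s['gripper_width'],s['gripper_force']); M,p=tilt(s);print(M.round(3),p,np.degrees(np.arctan2(M[1,1],M[0,1])))"
```

```text
23.72149265763562 20.00052899122238
pos [470.2 383.7  12. ] tilt 0.6 az 1.48 q [ 38.3  31.6 100.2  -0.5  47.7 -79.8] F [-1.2 -1.1  6.4] t 32.28
[[-0.879 -0.477  0.01 ]
 [-0.477  0.879  0.   ]
 [-0.009 -0.005 -1.   ]] [470.15518675 383.69211978  11.95798514] 118.49781067356993
```

Emit:
send_rows(
  steps=[
    [[0,0,-0.3,0,0],[0,0,-0.5,0.7,0],[0,0,-0.6,0.9,0],[0,0,-0.6,0.9,0],[0,0,-0.6,0.9,0]],
  ],
)

```text
time_s: 32.7
ee_pos: [468.3, 383.0, 115.4]
ee_rot: [-179.9, 0.5, -175.2]
force: [0.4, -0.1, 0.6]
gripper_width: 24.1
gripper_force: 20.0
```

Emit:
send_rows(
  steps=[
    [[0,0,-0.4,0.9,0],[0,0,0,0.83,0],[-0.1,-0.4,0,0,0],[-0.3,-0.85,0,0,0],[-0.3,-0.85,0,0,0]],
  ],
)

```text
time_s: 33.12
ee_pos: [485.7, 295.4, 130.2]
ee_rot: [-179.9, 0.5, 173.5]
force: [0.0, -0.0, -1.2]
gripper_width: 23.4
gripper_force: 20.0
```

Emit:
send_rows(
  steps=[
    [[-0.3,-0.85,0,0,0],[-0.3,-0.85,0,0,0],[-0.3,-0.85,0,0,0],[-0.3,-0.85,0,0,0],[-0.3,-0.85,0,0,0]],
  ],
)

```text
time_s: 33.53
ee_pos: [525.1, 118.1, 130.8]
ee_rot: [-179.9, 0.4, 173.3]
force: [1.8, 0.9, -0.1]
gripper_width: 24.1
gripper_force: 20.0
```

```bash
cat > pl.py <<'E'
from h import *
from scipy import ndimage as nd
s=env.state(); M,p=tilt(s);print(s['gripper_width'],p,'yaw',np.degrees(np.arctan2(M[1,1],M[0,1])).round(2))
print(units(M,np.array([539.9,69.3,p[2]])-p))
for n in ('scene','side'):
    f=grab(n); P=cloud(f); hsv=cv2.cvtColor(f['pixels'],cv2.COLOR_RGB2HSV)
    q=(P-p)@M; q[np.isnan(q)]=999
    # spacer ends: bright low-saturation between fingers below TCP region
    m=(abs(q[...,0])<40)&(abs(q[...,1])<14)&(q[...,2]>-20)&(q[...,2]<14)&(hsv[...,2]>95)&(hsv[...,1]<60)
    t=q[m]; print(n,len(t), np.percentile(t,[1,50,99],axis=0).round(1).tolist() if len(t)>10 else '')
E
python3 pl.py
```

```text
pos [525.1 118.1 130.8] tilt 0.42 az -14.62 q [ 11.6  18.7 101.9  -0.2  59.  -71.7] F [ 1.8  0.9 -0.1] t 33.53
24.078082064136314 [525.09723303 118.13110672 130.79452178] yaw 83.34
[-0.51 -1.17  0.  ]
scene 67 [[-15.8, 0.2, -11.4], [20.0, 11.3, 5.4], [26.9, 13.5, 11.4]]
side 30 [[19.5, -13.6, -17.7], [23.3, -3.4, -12.6], [24.0, 5.6, 10.9]]
```

Emit:
send_rows(
  steps=[
    [[-0.24,-0.58,0,0,0],[-0.24,-0.58,0,0,0],[0,0,0.6,0,0],[0,0,0.6,0,0],[0,0,0.4,0,0]],
  ],
)

```text
time_s: 34.05
ee_pos: [538.4, 71.7, 65.5]
ee_rot: [-180.0, 0.3, 173.3]
force: [-0.2, 0.2, -1.9]
gripper_width: 23.9
gripper_force: 20.0
```

Emit:
send_rows(
  steps=[
    [[0,0,0,0,0],[0,0,0,0,0]],
  ],
)

```text
time_s: 34.22
ee_pos: [539.1, 72.4, 66.8]
ee_rot: [-180.0, 0.4, 173.3]
force: [0.4, -0.9, -0.0]
gripper_width: 23.7
gripper_force: 20.0
```

```bash
python3 -c "
from h import *
M,p=tilt();print(units(M,np.array([538.6,69.4,57.])-p))"; python3 pl.py | tail -2
```

```text
pos [539.1  72.4  66.8] tilt 0.36 az -12.66 q [  6.5  23.2 105.7  -0.2  50.7 -76.7] F [ 0.4 -0.9 -0. ] t 34.22
[ 0.01 -0.08  0.25]
scene 61 [[-17.6, 4.5, -10.8], [18.4, 11.3, 5.2], [26.5, 13.7, 10.9]]
side 75 [[-15.4, -12.9, -19.2], [22.1, -7.4, -6.6], [25.1, 10.9, 11.6]]
```

Emit:
send_rows(
  steps=[
    [[0,-0.07,0.1,0,0],[0,0,0.1,0,0],[0,0,0,0,0]],
  ],
)

```text
time_s: 34.57
ee_pos: [539.7, 69.5, 59.6]
ee_rot: [180.0, 0.5, 173.2]
force: [-0.7, -0.6, -0.4]
gripper_width: 24.2
gripper_force: 20.0
```

Emit:
send_rows(
  steps=[
    [[0,0,0.05,0,0],[0,0,0,0,0],[0,0,0,0,0]],
  ],
)

```text
time_s: 34.82
ee_pos: [540.0, 69.7, 57.8]
ee_rot: [180.0, 0.5, 173.2]
force: [0.1, -0.0, -0.7]
gripper_width: 24.1
gripper_force: 20.0
```

```bash
cat > chk.py <<'E'
from h import *
from scipy import ndimage as nd
s=env.state(); M,p=tilt(s); ex=np.array([.993,-.1175]); ey=np.array([.1175,.993]); o=np.array([650.3,56.2])
for n in ('scene','side'):
    f=grab(n); P=cloud(f); hsv=cv2.cvtColor(f['pixels'],cv2.COLOR_RGB2HSV).astype(int); d=P[...,:2]-o; X=d@ex; Y=d@ey; z=P[...,2]
    near=(abs(X+115)<60)&(abs(Y)<45)
    m=near&(z>67)&(z<78)&(hsv[...,2]>90)&(hsv[...,1]<70); t=np.c_[X[m],Y[m]].astype(np.float32)
    if len(t)>20: r=cv2.minAreaRect(t); print(n,'block top',np.round(r[0],1),np.round(r[1],1),round(r[2],1),len(t),np.median(z[m]).round(1),'ext',np.percentile(t,[1,99],axis=0).round(1).tolist())
    m=near&(z>41.5)&(z<48)&(hsv[...,2]<75); t=np.c_[X[m],Y[m]].astype(np.float32)
    if len(t)>20: print('   pad visible ext',np.percentile(t,[1,99],axis=0).round(1).tolist(),len(t))
E
python3 chk.py
```

```text
pos [540.   69.7  57.8] tilt 0.53 az -5.96 q [ 6.200e+00  2.380e+01  1.064e+02 -1.000e-01  4.930e+01 -7.690e+01] F [ 0.1 -0.  -0.7] t 34.82
   pad visible ext [[-142.7, -10.7], [-86.8, 18.7]] 120
side block top [-133.3    1.9] [34.   7.5] 77.7 41 73.8 ext [[-136.8, -14.8], [-127.5, 17.9]]
```

Emit:
send_rows(
  steps=[
    [[0,0,0.04,0,0],[0,0,0,0,0]],
  ],
)

```text
time_s: 35.08
ee_pos: [540.1, 69.6, 56.0]
ee_rot: [180.0, 0.5, 173.2]
force: [0.4, 1.7, -1.3]
gripper_width: 23.6
gripper_force: 20.0
```

Emit:
send_rows(
  steps=[
    [[0,0,0.03,0,0],[0,0,0,0,0]],
  ],
)

```text
time_s: 35.25
ee_pos: [540.1, 69.7, 55.9]
ee_rot: [180.0, 0.5, 173.2]
force: [-1.8, -0.3, 6.5]
gripper_width: 23.9
gripper_force: 20.0
```

Contact on the pad (6 N). Open gently, rise, and measure.

Emit:
send_rows(
  steps=[
    [[0,0,0,0,0.4],[0,0,0,0,0.5],[0,0,0,0,0.6],[0,0,0,0,0.6],[0,0,0,0,0.6]],
  ],
)

```text
time_s: 35.67
ee_pos: [540.0, 69.6, 54.8]
ee_rot: [180.0, 0.5, 173.2]
force: [-0.9, 0.5, -0.1]
gripper_width: 53.7
gripper_force: 0.0
```

Emit:
send_rows(
  steps=[
    [[0,0,-0.3,0,0.6],[0,0,-0.7,0,0.6],[0,0,-0.9,0,0.6],[0,0,-0.9,0,0.6],[0,0,-0.9,0,0.6]],
  ],
)

```text
time_s: 36.08
ee_pos: [538.2, 69.7, 204.3]
ee_rot: [-180.0, 0.5, 173.2]
force: [0.7, -0.1, 0.2]
gripper_width: 54.6
gripper_force: 0.0
```

Emit:
send_rows(
  steps=[
    [[0.9,0,-0.4,0,0.6],[0.9,0,-0.4,0,0.6],[0.9,0,0,0,0.6],[0.9,0,0,0,0.6],[0,0,0,0,0.6]],
  ],
)

```text
time_s: 36.5
ee_pos: [388.8, 86.7, 233.4]
ee_rot: [-180.0, 0.3, 173.3]
force: [-0.9, -0.9, -0.1]
gripper_width: 55.2
gripper_force: 0.0
```

```bash
cat > fin.py <<'E'
from chk import *
f=grab('wrist'); P=cloud(f); d=P[...,:2]-o; X=d@ex; Y=d@ey; z=P[...,2]; hsv=cv2.cvtColor(f['pixels'],cv2.COLOR_RGB2HSV).astype(int)
m=(abs(X+115)<60)&(abs(Y)<45)&(z>67)&(z<78); t=np.c_[X[m],Y[m]].astype(np.float32)
if len(t)>20: r=cv2.minAreaRect(t); print('wrist top',np.round(r[0],1),np.round(r[1],1),round(r[2],1))
m=(abs(X+115)<60)&(abs(Y)<45)&(z>38)&(z<50)&(hsv[...,2]<75); t=np.c_[X[m],Y[m]]
if len(t)>20: print('wrist pad ext',np.percentile(t,[.5,99.5],axis=0).round(1).tolist())
E
python3 fin.py
```

```text
pos [388.8  86.7 233.4] tilt 0.26 az -12.53 q [ 1.100e+01  1.200e+00  1.083e+02 -1.000e-01  7.030e+01 -7.230e+01] F [-0.9 -0.9 -0.1] t 36.5
scene block top [-114.9    1.4] [27.  46.1] 88.8 234 74.7 ext [[-137.5, -11.2], [-92.8, 14.0]]
   pad visible ext [[-142.8, -14.2], [-87.2, 19.4]] 102
side block top [-113.7   -1.2] [45.9 25.7] 0.9 215 72.3 ext [[-136.5, -13.9], [-90.9, 11.0]]
wrist top [-103.8   -0.3] [22.5 21.1] 89.2
wrist pad ext [[-151.7, -25.9], [-86.5, 37.0]]
```

```bash
python3 tray.py | grep tray; python3 -c "
from tgt import *
ana(grab('side'),'brush'); print(env.job_done())"
```

```text
tray [(132, array([ 88., -55.,  21.])), (152, array([102., -18.,  22.])), (142, array([69., 14., 24.])), (135, array([102.,  28.,  22.]))]
tray [(94, array([102.,  21.,  20.])), (98, array([70.,  6., 22.])), (127, array([102., -27.,  20.])), (118, array([ 89., -61.,  19.]))]
brush handle rect [ -1.5 139.9] [94.3 89.8] 0.03 1502
   L y=0.028 u + 38.6 at0 38.6 at140 42.5
   R y=-0.001 u + -47.1 at0 -47.1 at140 -47.2
  bristle 53 [[-53.9, 6.6, 3.6], [18.6, 34.9, 11.3]]
  bottom [(-56, np.float64(7.8)), (-48, np.float64(9.5)), (-16, np.float64(10.6))]
the job is handed in; nothing more can be done
None
```

The job is handed in at about 37 s: all four offcuts are in the scrap tray, the brush leans in its stand within about 2 mm of where it was, and the middle spacer sits centred on the pad to about 1 mm. On the way back the brush struck the stand's board and slipped in the grip, so I straightened it with a nudge from the closed fingers. I took no closing measurement of the other two spacers or the tin.

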